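# Clamp the paint tins in the shaker with the ratchet wrench

### The arm

A 7-joint arm with a two-finger parallel gripper is mounted at the origin on the work surface; the furniture and walls round the work are solid. World frame = base frame: x ahead of the robot, y to its left, z up, the work surface at z = 0. Lengths are in m, angles in rad, forces in N, time in s.
With the tool pointing down it reaches from about 0.425 to 0.825 m from the base axis. Payload 3.6 kg.
Tool frame: the origin (TCP) lies on the centre line of the jaws, within the pads' length; the fingertips stand 19 mm ahead of it and the grasp point (between the pads) is the TCP; y points along the fingers, z is the direction in which the jaws open and shut, and the axes are right-handed (so a half turn about y gives the same grasp; the last joint's range is limited). The gripper opens to 85 mm and grips with 20 to 120 N. Pads are 22 mm wide; open, the fingers measure 114 mm over their backs; the gripper's body (76 mm by 85 mm) begins 54 mm behind the grasp point. The pads swing forward as they close: fully open they stand 13 mm farther back than shut.
Start: joints at [-1.361, 0.615, -0.013, 1.423, 0.008, 1.103, -0.04], TCP at [0.152, 0.632, 0.226] pointing down, gripper open.
Joint ranges: [-3.12, 3.12], [-0.3, 2.06], [-1.34, 1.32], [0.26, 2.42], [-1.36, 4.5], [0.01, 1.98], [-2.84, 2.84]. Speed limits (rad/s): [2.79, 2.79, 3.14, 3.14, 3.14, 3.14, 3.14].

### API

Orientations are given as a 3x3 rotation matrix whose columns are the frame's x, y, z axes.
In Python, from station import read_state, imaging, workorder gives the robot as it stands.
- The arm moves only by the tool step_arm, never from a script. Its argument "moves" is a list of rows, each a list of 4 numbers: the shift along the tool's x, y, z normalised to -1 to 1, where 1 is 300 mm, then the turn about the tool's y normalised to -1 to 1, where 1 is 2 pi rad. A call has 1 to 12 rows; each row is the pose to reach, as a shift and turn from the pose commanded when the call began, along the tool's axes at that moment, turning the shorter way round; what a row does not reach only later rows make up. A row lasts 1/8 s, in which the tool goes at most 62.5 mm and 10.7 degrees, less where a joint would pass 70% of its speed; a pose out of reach is approached as far as the arm can. A call with a number of a shift or a turn outside -1 to 1 is refused whole. A call with a gripper value outside its range is refused whole. "claw" is the opening, from 0 (shut) to 1 (fully open), set as the call begins (left out, the last holds). The fingers move at their own pace and stop on an object; "force" is the grip in N (left out, the last holds). Time passes only in rows, so rows that repeat a pose let the fingers close. It gives the time, the measured TCP pose, the force and the opening at its end, in the units of the state.
- read_state(): the state, without advancing time (a new reading comes with each control period).
- imaging.get_image(name): name is "scene" or "top" or "wrist"; returns the picture (400x640x3 uint8, red, green, blue); there is no depth.
- imaging.camera_params(name): a dict with "fx", "fy", "cx", "cy" (pixels), "cam_to_world" (4x4, takes a point from camera to world coordinates); the wrist camera has in their place "mount" (4x4, takes a point from camera to tool coordinates, whose origin is the TCP and whose axes are the tool frame's). Camera axes: x right, y down, z forward; pixel columns grow to the right and rows downward; lengths in m; the calibration is good to about 2 mm. A picture is of the moment at which its call begins: read the wrist's pose just before it. camera_params takes no time and is no camera call.
- workorder.hand_in(): hands the job in, once; it reports no verdict.
The state is a dict: "t": time; "joints": joint angles; "joint_velocities": joint speeds; "effort": joint torques, N m; "tool_pos": TCP position; "eef_rot": TCP orientation; "wrist_force": force on the tool from outside, world axes, zero at the start; "torque": the same for the moment, N m; "width": finger opening in m.
Only numpy, scipy, OpenCV 4.12 (cv2) and the standard library are available. Lean on these libraries where they do the work, as an engineer would, in place of code of your own. Each camera call takes 0.05 s, during which the arm holds its last target. There are 200 camera calls.

### The job

Stand every paint tin upright in the bay of the tin shaker, between the rubber-faced jaw and the back fence. Then set the ratchet wrench down over the clamp's hex shaft and swing it to and fro (it drives clockwise and slips on the way back) until the jaw has closed and the tins are clamped tight, with its sprung pad pressed at least halfway in. Finally lay the wrench back in its own yellow-tagged tray; turn the hex only with the wrench, and leave the spanner in the blue tray alone.

Things in the scene. Friction and masses are not known exactly. Their poses are not given: they have to be found in the camera images.
- tin_0: closed quarter-litre paint tin, pale metal with a white and blue label, 67 mm diameter, 72 mm tall, about 0.3 kg; origin at the centre of its underside, z up. Two or three of the three tins are present; an absent one has no pose
- tin_1: closed quarter-litre paint tin, pale metal with a white and blue label, 67 mm diameter, 72 mm tall, about 0.3 kg; origin at the centre of its underside, z up. Two or three of the three tins are present; an absent one has no pose
- tin_2: closed quarter-litre paint tin, pale metal with a white and blue label, 67 mm diameter, 72 mm tall, about 0.3 kg; origin at the centre of its underside, z up. Two or three of the three tins are present; an absent one has no pose
- shaker: bench tin shaker, fixed: grey base 150 x 300 mm; origin under its centre, +x to its back, +y to its blue gearbox. Bay floor is the deck, z 46 mm. Tins stand in one row along y between end plates (y -144 and +79, 20 mm high), with centres about 73 mm apart around y -32. Black back fence face x +44, top z 78; pad face x -43.5 when fully open (moves +x), jaw top z 77. Tin centres at x 0 to +8 fit
- hex_top (a point): middle of the top face of the clamp's steel hex shaft, which stands upright on the gearbox: 24 mm across flats, 20 mm tall, its top 7 mm tapering to 17 mm as a lead-in, red dash on top; it rises from a flat steel flange (46 mm diameter) 20 mm below this point, on which the wrench rests when fully down
- hex (a joint): turn of the hex shaft in rad, growing clockwise seen from above = jaw closes, 5 mm per rad; 0 fully open, stop at 5.4. At a reading q, the flats face the directions (30 deg + k*60 deg) from the shaker's x axis, turned clockwise by q. It takes about 0.25 N m to turn, more once the pad touches the tins, and stays where it is left
- pad (a joint): how far the sprung rubber pad bar is pressed back into the moving jaw by the tins, in m: 0 free, 0.006 when the hex is at its stop with tins in the bay (pad meets the tins at about hex 4.1 rad); spring 4.5 N per mm
- ratchet: ratcheting ring wrench, 0.5 kg: steel ring head 48 mm across, 20 mm thick, with a hex hole right through; black grip 20 mm wide, 18 mm thick, yellow end. Origin at the underside of the grip, near the balance point (grasp here), z up; the ring's axis is at x +100, the handle ends at x -30. Drives the hex clockwise (from above), slips counter-clockwise. Lies flat in its tray at first
- socket (a joint): turn in rad, counter-clockwise from above, of the wrench's inner hex socket relative to the wrench. Socket is 26 mm across flats (1 mm free each side of the shaft, about 9 deg of turn either way); its flats face (30 deg + k*60 deg + this angle) from the wrench's x axis. Clockwise swings of the wrench drive it, counter-clockwise ones slip, in 18 deg teeth: with play, up to 35 deg a stroke is lost
- ratchet_tray: the wrench's own slot: fixed black foam tray, yellow base and tags, 196 x 64 x 20 mm, on a grey board. Origin on its underside below the place of the grip, ring pocket at x +100. The wrench lies home with its origin 4 mm above this origin (floor 4 mm thick), axes parallel; ring pocket 55 x 56 mm, handle channel 30 mm wide. Finger gap through the foam from x -26 to +36, open at both sides
- spanner_tray: the neighbouring fixed foam tray with blue base and tags, same outer size, holding the flat spanner; the two trays lie side by side and may change places. Origin and axes as the other tray's
- spanner: flat steel gun spanner, 28 x 176 x 9 mm, lying in the blue tray: a bystander; origin at the centre of its underside

How it is judged:
On the way, in this order (a step that is already met when the one before it is completed fails the run):
1. every tin stands upright on the deck in the shaker's bay (x of tin_0 in the frame of shaker between -0.012 and 0.016 m and y of tin_0 in the frame of shaker between -0.125 and 0.06 m and z of tin_0 in the frame of shaker between 0.04 and 0.052 m and angle between each of tin_0, tin_1, tin_2's own z axis and vertical below 0.1 rad and x of tin_1 in the frame of shaker between -0.012 and 0.016 m and y of tin_1 in the frame of shaker between -0.125 and 0.06 m and z of tin_1 in the frame of shaker between 0.04 and 0.052 m and x of tin_2 in the frame of shaker between -0.012 and 0.016 m and y of tin_2 in the frame of shaker between -0.125 and 0.06 m and z of tin_2 in the frame of shaker between 0.04 and 0.052 m), for 0.2 s.
2. with the tins in the bay, the clamp is tight: its pad is pressed in by at least 3 mm (all of step 1 and value of joint pad above 0.003 m), for 0.2 s.
At the end, for the whole second after the job is handed in: Every tin stands upright (within 6 degrees) on the deck in the bay, the pad is pressed in by 3 mm or more, and the wrench lies at rest in its yellow tray: origin within 9 mm of home in x and y, no more than 4 mm high, tilted less than 5 degrees (all of step 2 and x of ratchet in the frame of ratchet_tray between -0.009 and 0.009 m and y of ratchet in the frame of ratchet_tray between -0.009 and 0.009 m and z of ratchet in the frame of ratchet_tray below 0.008 m and angle between ratchet's own z axis and vertical below 0.08 rad and linear speed of ratchet below 0.02 m/s); the robot touches nothing.
It fails at once if the fingers reach or grip the hex shaft itself (grasp point within 30 mm of its top) (distance between the grasp point and hex_top below 0.03 m).
It fails at once if the spanner is moved by more than 30 mm (distance of spanner from where it was at the start of the episode above 0.03 m).
Of tin_0, tin_1, tin_2 only 2 to 3 are there at a start; the rules pass over those that are not, and their reading is None.
At some moment in a run one of tin_0, tin_1, tin_2 may be knocked a few centimetres aside while the robot is not near it.
Once in a run the grip may slacken for a moment while it holds something.
It also fails if it takes over 192 s, if anything falls off the work surface, if the arm or the gripper's body presses on something with over 40 N, if the wrist force passes 120 N, or if a joint passes its speed limit or range.

## Working session

There is one attempt and no reset: what is moved stays moved. The work goes in short steps, Python scripts to look and compute and a tool call to move; the robot and the scene stay as the last step left them, time stands still between calls to the robot, and variables do not carry over. Pictures are saved under pics/ and viewed, about 12 in all and at most 16, crops included, and the job is handed in when it is done.

Besides the shell and the picture viewer there is one more tool, called after ">>>" as name(argument=value, ...) on one line, values as JSON. step_arm: Moves the arm, as the interface text tells. Scaled input: -1 to 1 covers 300 mm each way for a shift and 2 pi rad each way for a turn. Its arguments: {"type":"object","properties":{"moves":{"type":"array"},"claw":{"type":"number"},"force":{"type":"number"}},"required":["moves"]}

```bash
mkdir -p pics; ls
cat > h.py <<'E'
import numpy as np, cv2
from station import read_state, imaging, workorder
def snap(n,f):
    s=read_state(); im=imaging.get_image(n); cv2.imwrite('pics/'+f+'.png',im[:,:,::-1]); return s,im
def cam(n,s=None):
    p=imaging.camera_params(n)
    if n=='wrist':
        T=np.eye(4);T[:3,:3]=np.array(s['eef_rot']);T[:3,3]=s['tool_pos'];M=T@np.array(p['mount'])
    else: M=np.array(p['cam_to_world'])
    return p,M
def ray(n,uv,z,s=None):
    p,M=cam(n,s); uv=np.atleast_2d(uv).astype(float)
    d=np.c_[(uv[:,0]-p['cx'])/p['fx'],(uv[:,1]-p['cy'])/p['fy'],np.ones(len(uv))]@M[:3,:3].T
    return M[:3,3]+d*((z-M[2,3])/d[:,2])[:,None]
def proj(n,P,s=None):
    p,M=cam(n,s); q=(np.atleast_2d(P)-M[:3,3])@M[:3,:3]
    return np.c_[q[:,0]/q[:,2]*p['fx']+p['cx'],q[:,1]/q[:,2]*p['fy']+p['cy']]
E
python3 - <<'E'
from h import *
np.set_printoptions(precision=4,suppress=True)
s,_=snap('top','top0'); snap('scene','scene0')
print(s)
for n in('top','scene'): p,M=cam(n); print(n,p['fx'],p['cx'],p['cy'],M)
print(imaging.camera_params('wrist'))
E
```

```text
pics
{'t': 0.0, 'joints': array([-1.3615,  0.6159, -0.0126,  1.4249,  0.0081,  1.1034, -0.0404]), 'joint_velocities': array([-0.0003,  0.0011,  0.0004, -0.0001, -0.0006,  0.0029, -0.002 ]), 'effort': array([  0.0003, -46.9216,   0.2591, -17.1037,   0.0099,   0.0097,
        -0.    ]), 'tool_pos': array([0.1517, 0.6313, 0.2253]), 'eef_rot': array([[ 0.9723, -0.0006,  0.2336],
       [-0.2336, -0.0025,  0.9723],
       [ 0.    , -1.    , -0.0026]]), 'wrist_force': array([-0.4489, -0.1069, -0.0076]), 'torque': array([-0.0402, -0.0491, -0.0053]), 'width': 0.08561740526858048}
top 420.5083124361306 321.4516233272403 202.51798082908272 [[-0.0269 -0.9913  0.1287  0.3486]
 [-0.9989  0.0314  0.0335  0.0699]
 [-0.0372 -0.1276 -0.9911  0.9351]
 [ 0.      0.      0.      1.    ]]
scene 512.7645687782102 318.02544051590036 192.89728607050915 [[-0.3915  0.6458 -0.6555  1.2707]
 [ 0.92    0.2885 -0.2652  0.4125]
 [ 0.0179 -0.7069 -0.7071  0.9267]
 [ 0.      0.      0.      1.    ]]
{'fx': 342.70477079583867, 'fy': 342.70477079583867, 'cx': 319.8031356958475, 'cy': 201.09749684474227, 'mount': array([[ 0.0005,  0.9483,  0.3175, -0.0805],
       [ 0.0018, -0.3175,  0.9483, -0.1476],
       [ 1.    ,  0.0001, -0.0019, -0.0002],
       [ 0.    ,  0.    ,  0.    ,  1.    ]])}
```

View pics/top0.png

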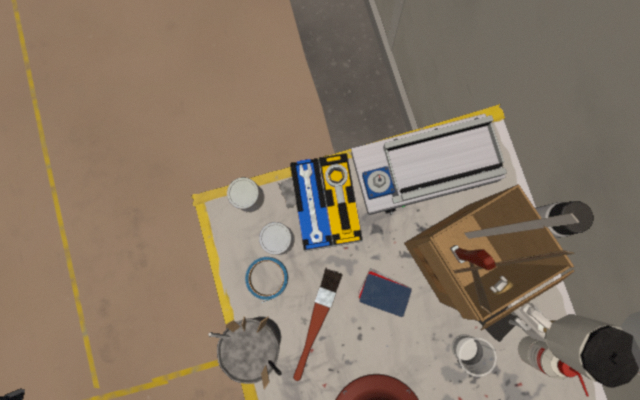

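View pics/scene0.png

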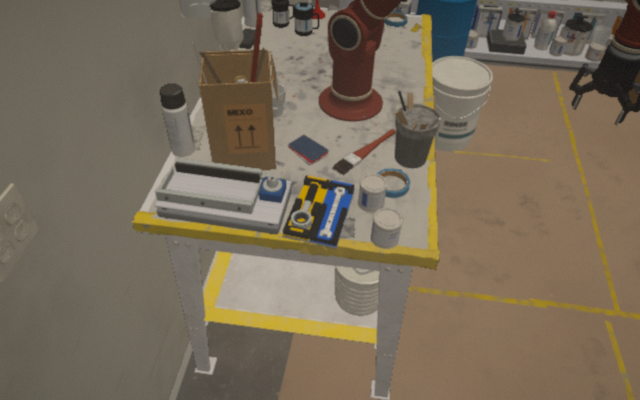

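Top view: two upright tins at px (243,193) and (275,238). Yellow wrench tray is at ~(338,198) with its ring up at (337,177), and the blue tray is left of it. The shaker's gearbox is at (378,181), and the tall carton (490,255) stands near the bay. Measuring now.

Run:
```python
from h import *
np.set_printoptions(precision=4,suppress=True)
im=cv2.imread('pics/top0.png'); hsv=cv2.cvtColor(im,cv2.COLOR_BGR2HSV)
cv2.imwrite('pics/crop1.png',cv2.resize(im[95:270,220:520],None,fx=2.6,fy=2.6,interpolation=cv2.INTER_CUBIC))
# rough points
for n,uv,z in [('tinA lid',(243,193),.072),('tinB lid',(275,238),.072),('gear hex',(378,181),.09),('ring',(337,177),.024),('handle end',(345,228),.02),('shaker bl',(353,152),.046),('shaker br',(499,118),.07),('box corners',(517,186),.2),('',(406,238),.2),('',(575,265),.2),('',(485,326),.2),('tr1',(293,160),0.02),('tr2',(306,248),.02),('tr3',(361,240),.02),('tr4',(350,153),.02)]:
    print(n,ray('top',uv,z)[0])
```

```text
tinA lid [0.4859 0.2627 0.072 ]
tinB lid [0.3901 0.1967 0.072 ]
gear hex [ 0.4987 -0.0175  0.09  ]
ring [0.5224 0.065  0.024 ]
handle end [0.41   0.0512 0.02  ]
shaker bl [0.5719 0.0289 0.046 ]
shaker br [ 0.6277 -0.278   0.07  ]
box corners [ 0.4622 -0.2467  0.2   ]
 [ 0.3775 -0.05    0.2   ]
 [ 0.3238 -0.3317  0.2   ]
 [ 0.2268 -0.1738  0.2   ]
tr1 [0.565  0.1618 0.02  ]
tr2 [0.3691 0.1371 0.02  ]
tr3 [0.383  0.0175 0.02  ]
tr4 [0.5764 0.0344 0.02  ]
```

View pics/crop1.png

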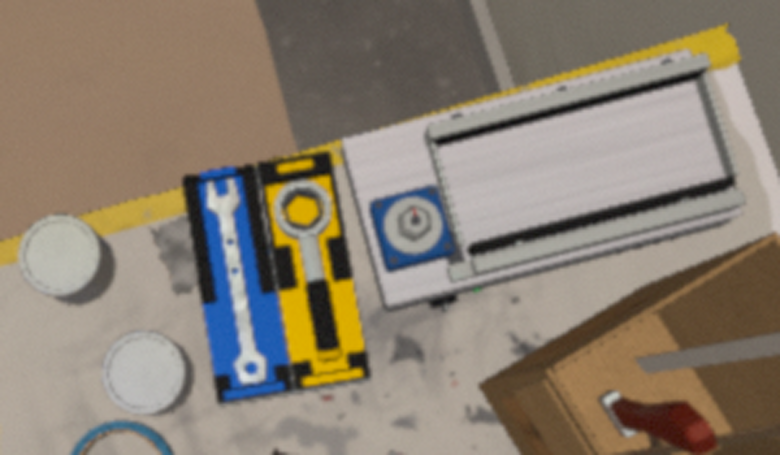

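Run:
```python
from h import *
np.set_printoptions(precision=4,suppress=True)
def tri(a,b):
    A=[];
    (p,M),(q,N)=cam('top'),cam('scene'); ds=[]
    for (c,X),uv in (((p,M),a),((q,N),b)):
        d=X[:3,:3]@[(uv[0]-c['cx'])/c['fx'],(uv[1]-c['cy'])/c['fy'],1]; ds.append((X[:3,3],d/np.linalg.norm(d)))
    A=sum(np.eye(3)-np.outer(d,d) for _,d in ds); B=sum((np.eye(3)-np.outer(d,d))@o for o,d in ds)
    P=np.linalg.solve(A,B); return P,[np.linalg.norm(np.cross(P-o,d)) for o,d in ds]
print(tri((406,238),(274,62)),tri((517,186),(203,53)))
print('hex',tri((379.5,179),(271,183)))
im=cv2.imread('pics/scene0.png')
cv2.imwrite('pics/crop2.png',cv2.resize(im[40:260,140:430],None,fx=2.7,fy=2.7,interpolation=cv2.INTER_CUBIC))
```

```text
(array([ 0.3784, -0.0438,  0.3292]), [np.float64(0.015811495786531796), np.float64(0.015811495786531782)]) (array([ 0.4426, -0.1912,  0.3484]), [np.float64(0.00814632933263029), np.float64(0.008146329332630363)])
hex (array([ 0.5035, -0.0202,  0.0828]), [np.float64(0.0014577829224493115), np.float64(0.0014577829224493345)])
```

View pics/crop2.png

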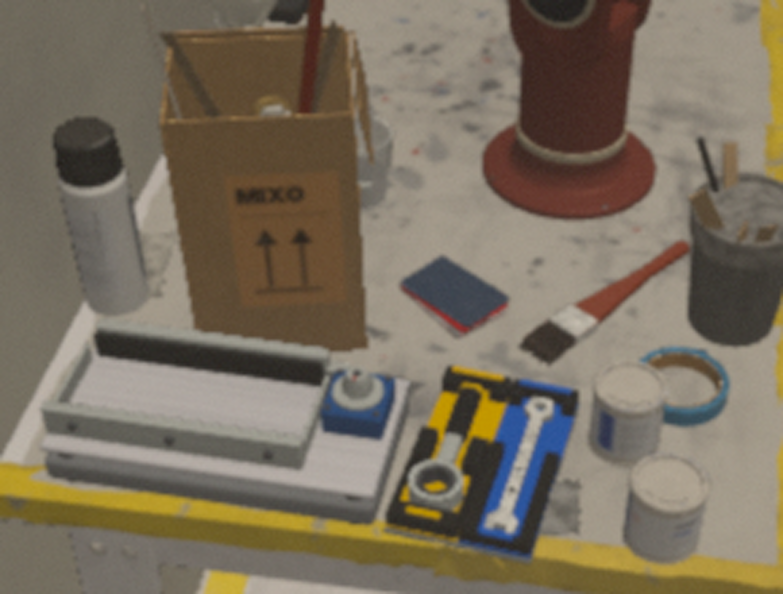

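Scene view: the carton's front top edge runs (200,85)–(273,85) px, a red handle sticks up from it, and the jaw (solid black rubber) is on the robot side of the bay. Hex top is at ~(271,178).

```bash
cat >> h.py <<'E'
def tri(a,b,na='top',nb='scene',sb=None):
    ds=[]
    for n,uv,s in ((na,a,None),(nb,b,sb)):
        c,X=cam(n,s); d=X[:3,:3]@[(uv[0]-c['cx'])/c['fx'],(uv[1]-c['cy'])/c['fy'],1]; ds.append((X[:3,3],d/np.linalg.norm(d)))
    A=sum(np.eye(3)-np.outer(d,d) for _,d in ds); B=sum((np.eye(3)-np.outer(d,d))@o for o,d in ds)
    P=np.linalg.solve(A,B); return P,np.linalg.norm(np.cross(P-ds[0][0],ds[0][1]))
def goto(P,yaw=None,s=None):
    """print shift/turn numbers to bring TCP to P with tool x at world yaw (deg), tool down"""
    s=s or read_state(); R=np.array(s['eef_rot']); d=R.T@(np.array(P)-s['tool_pos'])/.3
    y0=np.degrees(np.arctan2(R[1,0],R[0,0])); t=0 if yaw is None else -((yaw-y0+180)%360-180)/360
    print('shift',np.round(d,4),'turn',round(t,4),'yaw now',round(y0,2)); return d,t
E
python3 - <<'E'
from h import *
np.set_printoptions(precision=4,suppress=True)
print(ray('scene',[(212,164),(275,168.5)],0))
print(tri((406,238),(273,85)),tri((517,186),(200,85)))
print(tri((379.5,179),(273,178)))
im=cv2.imread('pics/top0.png')
# tin lids: circle fit
g=cv2.cvtColor(im,cv2.COLOR_BGR2HSV)
m=((g[...,1]<28)&(g[...,2]>165)).astype(np.uint8)[160:270,220:310]
n,l,st,c=cv2.connectedComponentsWithStats(m)
for i in range(1,n):
    if st[i,4]>300: print(st[i],c[i]+[220,160],ray('top',c[i]+[220,160],.072))
goto((.486,.2627,.2),-14)
E
```

```text
[[ 0.4267 -0.239  -0.    ]
 [ 0.3735 -0.0765  0.    ]]
(array([ 0.3798, -0.0513,  0.2693]), np.float64(0.013339983928170925)) (array([ 0.4513, -0.2162,  0.2697]), np.float64(0.0004877818088380273))
(array([ 0.5003, -0.0173,  0.0978]), np.float64(0.0028247724282381655))
[  7  18  31  31 689] [242.2917 192.9115] [[0.4862 0.2642 0.072 ]]
[ 38  63  32  32 763] [274.1599 238.1651] [[0.3898 0.1984 0.072 ]]
shift [ 1.3705  0.0871 -0.9343] turn 0.0014 yaw now -13.5
```

>>> step_arm(moves=[[0.7,0,-0.47,0.185],[0.7,0,-0.47,0.185],[0.7,0,-0.47,0.185],[0.7,0,-0.47,0.185],[0.7,0,-0.47,0.185],[0.7,0,-0.47,0.185],[0.7,0,-0.47,0.185],[0.7,0,-0.47,0.185]], claw=1)

```text
t: 1.1
tool_pos: [0.3227, 0.4459, 0.2262]
eef_rot: [[0.175, -0.0, 0.985], [-0.985, -0.001, 0.175], [0.001, -1.0, -0.0]]
wrist_force: [0.1, -0.3, 0.4]
width: 0.0853
```

Run:
```python
from h import *
goto((.486,.264,.2),-80)
```

```text
shift [0.6922 0.0876 0.4302] turn 0.0002 yaw now -79.94
```

>>> step_arm(moves=[[0.69,0.0,0.43,0],[0.69,0.0,0.43,0],[0.69,0.0,0.43,0],[0.69,0.0,0.43,0],[0.69,0.0,0.43,0],[0.69,0.0,0.43,0]])

```text
t: 1.85
tool_pos: [0.4852, 0.2648, 0.2262]
eef_rot: [[0.173, -0.001, 0.985], [-0.985, 0.001, 0.173], [-0.001, -1.0, -0.001]]
wrist_force: [-0.2, 0.5, 0.6]
width: 0.0855
```

Run:
```python
from h import *
np.set_printoptions(precision=4,suppress=True)
s,im=snap('wrist','w1'); print(s['tool_pos'])
g=cv2.cvtColor(im,cv2.COLOR_RGB2HSV); m=((g[...,1]<28)&(g[...,2]>165)).astype(np.uint8)
n,l,st,c=cv2.connectedComponentsWithStats(m)
for i in range(1,n):
    if st[i,4]>1500: print(st[i],c[i],ray('wrist',c[i],.072,s))
print(proj('wrist',[.486,.264,.072],s)); goto((.486,.264,.05),-80,s)
```

```text
[0.4852 0.2648 0.2262]
[   14    75   317   185 19215] [169.4979 157.0165] [[0.3502 0.2623 0.072 ]]
[   0  248  142   97 8219] [ 59.8547 297.9293] [[0.2444 0.095  0.072 ]]
[[319.9122 180.714 ]]
shift [0.0035 0.5874 0.0029] turn -0.0 yaw now -80.02
```

View pics/w1.png

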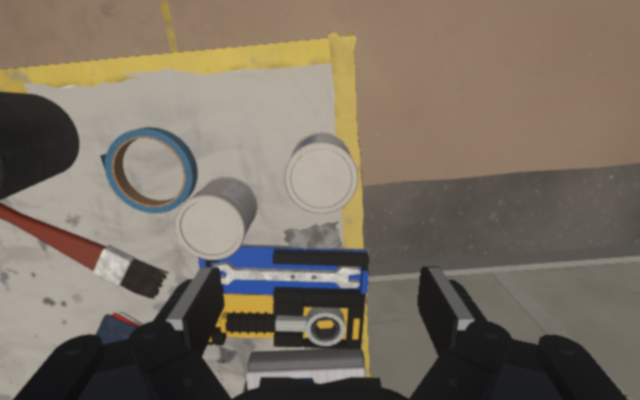

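Wrist view: tin A's lid is at (321,177), 4 px from the prediction, and tin B's lid is at (210,226). Descending on A.

>>> step_arm(moves=[[-0.003,0.2,0.003,0],[-0.003,0.4,0.003,0],[-0.003,0.57,0.003,0],[-0.003,0.57,0.003,0]])

```text
t: 2.4
tool_pos: [0.4822, 0.2658, 0.0521]
eef_rot: [[0.176, -0.009, 0.984], [-0.984, -0.004, 0.176], [0.002, -1.0, -0.01]]
wrist_force: [0.1, -0.5, -0.8]
width: 0.0855
```

>>> step_arm(moves=[[0,0,0,0],[0,0,0,0],[0,0,0,0],[0,0,0,0],[0,0,0,0],[0,0,0,0]], claw=0.6, force=50)

```text
t: 3.15
tool_pos: [0.487, 0.2665, 0.0584]
eef_rot: [[0.173, 0.003, 0.985], [-0.985, 0.003, 0.173], [-0.003, -1.0, 0.003]]
wrist_force: [-3.1, 0.2, 6.6]
width: 0.0625
```

Run:
```python
from h import *
np.set_printoptions(precision=4,suppress=True)
s=read_state(); print(s['width'],s['tool_pos'])
from scipy.spatial.transform import Rotation as R
R=np.array([[.173,0,.985],[-.985,0,.173],[0,-1,0]])
f=dict(tool_pos=np.array([.4852,.2648,.2262]),eef_rot=R)
print('B',ray('wrist',(210,226),.072,f))
print('ring',ray('wrist',(325,327),.024,f))
```

```text
0.06252083985210533 [0.487  0.2665 0.0584]
B [[0.3908 0.2019 0.072 ]]
ring [[0.5267 0.0691 0.024 ]]
```

>>> step_arm(moves=[[0,0,0,0],[0,0,0,0],[0,0,0,0]], claw=0.5, force=60)

```text
t: 3.52
tool_pos: [0.487, 0.2665, 0.0585]
eef_rot: [[0.173, 0.003, 0.985], [-0.985, 0.003, 0.173], [-0.003, -1.0, 0.003]]
wrist_force: [-3.8, 0.2, 8.4]
width: 0.0622
```

>>> step_arm(moves=[[0,-0.2,0,0],[0,-0.2,0,0],[0,-0.4,0,0],[0,-0.6,0,0],[0,-0.6,0,0]])

```text
t: 4.15
tool_pos: [0.4896, 0.2662, 0.2406]
eef_rot: [[0.172, 0.011, 0.985], [-0.985, 0.006, 0.172], [-0.004, -1.0, 0.012]]
wrist_force: [0.9, 0.1, -3.8]
width: 0.0618
```

Run:
```python
from h import *
s,im=snap('wrist','w2')
# target above bay-left so as to look at shaker
goto((.52,0.08,.3),-80,s)
snap('scene','s2')
```

```text
shift [ 0.628  -0.2005 -0.0044] turn -0.0003 yaw now -80.11
```

View pics/w2.png

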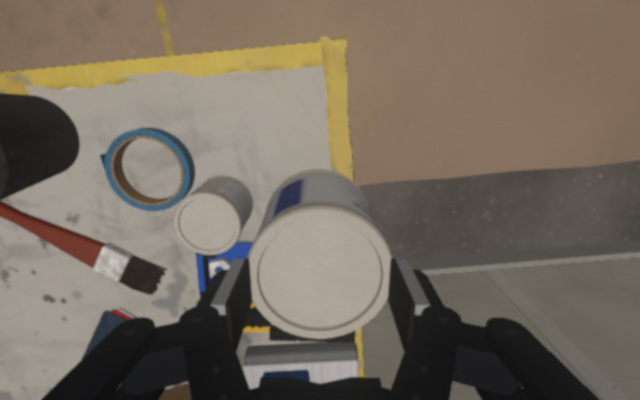

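Wrist view: tin A is held upright, its lid at (320,270) between the pads. Now the shaker's pose from the initial top view.

Run:
```python
from h import *
np.set_printoptions(precision=4,suppress=True)
c=lambda *P:[(u/2.6+220-.3,v/2.6+95-.3) for u,v in P]
def ln(n,P):
    d=P[1]-P[0]; print(n,P[:,:2].ravel(),'len',np.linalg.norm(d),'dir',np.degrees(np.arctan2(d[1],d[0])))
ln('deck left edge',ray('top',c((388,307),(343,140)),.046))
ln('fence top front',ray('top',c((706,72),(437,135)),.078))
ln('fence bottom',ray('top',c((700,82),(440,143)),.046))
ln('jaw pad top ',ray('top',c((733,180),(470,245)),.077))
ln('near base edge',ray('top',c((742,208),(388,307)),.046))
print('hex',ray('top',c((412,221)),.098))
print('gearbox corners',ray('top',c((371,200),(440,186),(455,255),(385,270)),.078))
im=cv2.imread('pics/top0.png')
cv2.imwrite('pics/crop3.png',cv2.resize(im[110:220,345:515],None,fx=4.6,fy=4.6,interpolation=cv2.INTER_CUBIC))
```

```text
deck left edge [0.439  0.     0.5796 0.0315] len 0.14417869753247556 dir 12.632151257940642
fence top front [ 0.6164 -0.2581  0.5727 -0.0422] len 0.2203021435485891 dir 101.43666609091053
fence bottom [ 0.618  -0.2648  0.5742 -0.0486] len 0.22068588311128545 dir 101.46299617785678
jaw pad top  [ 0.528  -0.2726  0.483  -0.0641] len 0.21339442236364944 dir 102.18806834035269
near base edge [ 0.5111 -0.2904  0.439   0.    ] len 0.29919244619392094 dir 103.94576392770118
hex [[ 0.4999 -0.0172  0.098 ]]
gearbox corners [[ 0.5216  0.0125  0.078 ]
 [ 0.531  -0.0426  0.078 ]
 [ 0.4752 -0.0518  0.078 ]
 [ 0.4651  0.0037  0.078 ]]
```

View pics/crop3.png

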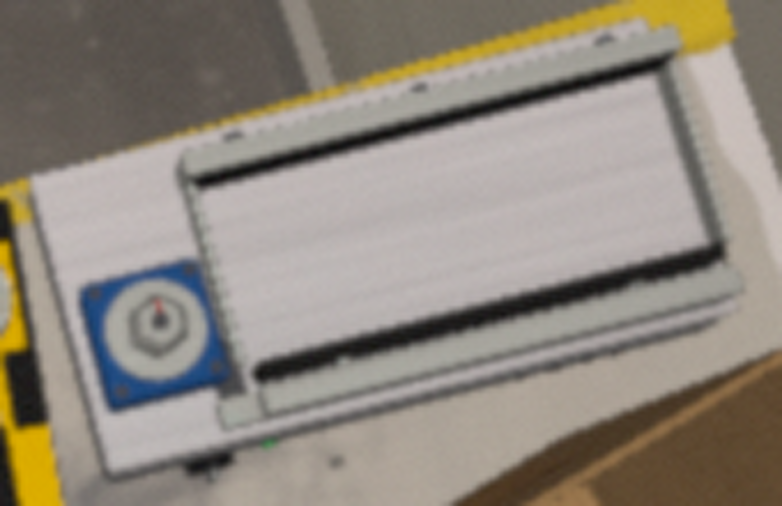

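Crop: the fence's lower black edge runs (200,188)–(672,66), the jaw pad's bay-side edge (255,367)–(722,243), the deck's left edge (32,180)–(110,475), and the hex is at (157,320).

Run:
```python
from h import *
np.set_printoptions(precision=4,suppress=True)
c=lambda *P:[(u/4.6+345-.4,v/4.6+110-.4) for u,v in P]
def ln(n,P):
    d=P[1]-P[0]; print(n,P[:,:2].ravel(),'len',round(np.linalg.norm(d),4),'dir',round(np.degrees(np.arctan2(d[1],d[0])),2)); return P
a=ln('deck left',ray('top',c((110,475),(32,180)),.046))
b=ln('fence bottom',ray('top',c((672,66),(200,188)),.046))
t=ln('fence top',ray('top',c((665,57),(192,178)),.078))
j=ln('jaw',ray('top',c((722,243),(255,367)),.077))
h=ray('top',c((157,320)),.098)[0]; print(h)
for yaw in (11,12,13):
    th=np.radians(yaw); X=np.array([np.cos(th),np.sin(th)]);Y=np.array([-X[1],X[0]])
    print(yaw,'x: fence',b[:,:2]@X,t[:,:2]@X,'jaw',j[:,:2]@X,'deckL',a[:,:2]@X,'hex',h[:2]@X,'| y: deckL',a[:,:2]@Y,'hex',h[:2]@Y,'bayends',b[:,:2]@Y,j[:,:2]@Y)
```

```text
deck left [0.4388 0.0009 0.5792 0.0317] len 0.1438 dir 12.37
fence bottom [ 0.6229 -0.269   0.5725 -0.0466] len 0.228 dir 102.78
fence top [ 0.6174 -0.254   0.5692 -0.0391] len 0.2202 dir 102.63
jaw [ 0.5312 -0.2728  0.4821 -0.0631] len 0.2153 dir 103.18
[ 0.501  -0.0183  0.098 ]
11 x: fence [0.5602 0.5531] [0.5576 0.5513] jaw [0.4694 0.4612] deckL [0.4309 0.5746] hex 0.4882963504696215 | y: deckL [-0.0828 -0.0794] hex -0.11360261937310233 bayends [-0.3829 -0.155 ] [-0.3691 -0.154 ]
12 x: fence [0.5534 0.5503] [0.5511 0.5487] jaw [0.4629 0.4584] deckL [0.4294 0.5732] hex 0.4862393414846891 | y: deckL [-0.0903 -0.0894] hex -0.12210726351416325 bayends [-0.3926 -0.1647] [-0.3772 -0.162 ]
13 x: fence [0.5465 0.5474] [0.5444 0.5458] jaw [0.4562 0.4555] deckL [0.4278 0.5715] hex 0.4840342192860342 | y: deckL [-0.0978 -0.0994] hex -0.1305747125998781 bayends [-0.4022 -0.1742] [-0.3853 -0.17  ]
```

```bash
cat >> h.py <<'E'
SO=np.array([.5452,-.1333]); SY=np.radians(12.6)
def shk(x,y): return SO+x*np.array([np.cos(SY),np.sin(SY)])+y*np.array([-np.sin(SY),np.cos(SY)])
E
python3 - <<'E'
from h import *
print(shk(.003,-.04),shk(.003,.035))
goto((.545,-.02,.25),-77.4)
E
```

```text
[ 0.55685348 -0.17168224] [ 0.54049274 -0.09848848]
shift [ 0.9696 -0.0498  0.0321] turn -0.0075 yaw now -80.1
```

>>> step_arm(moves=[[0.15,-0.05,0.02,-0.0075],[0.3,-0.05,0.03,-0.0075],[0.45,-0.05,0.03,-0.0075],[0.6,-0.05,0.03,-0.0075],[0.75,-0.05,0.03,-0.0075],[0.9,-0.05,0.03,-0.0075],[0.97,-0.05,0.03,-0.0075],[0.97,-0.05,0.03,-0.0075]])

```text
t: 5.25
tool_pos: [0.5437, -0.0222, 0.2481]
eef_rot: [[0.213, -0.005, 0.977], [-0.977, -0.001, 0.213], [0.0, -1.0, -0.005]]
wrist_force: [0.3, 0.1, -3.0]
width: 0.0615
```

Run:
```python
from h import *
s,im=snap('wrist','w3'); print(s['width'])
goto((.5568,-.1717,.25),-77.4,s)
```

```text
0.061460002912655416
shift [ 0.4962 -0.0059 -0.0636] turn -0.0008 yaw now -77.68
```

View pics/w3.png

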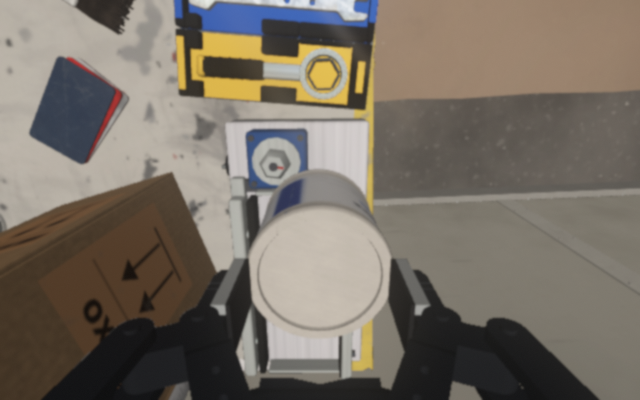

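Wrist view: the hex is at (275,162), the tray ring at (323,73), and the deck's left corners at (227,121) and (368,119). The jaw's rubber is at u≈258 and the fence at u≈345.

Run:
```python
from h import *
np.set_printoptions(precision=4,suppress=True)
R=np.array([[.213,-.005,.977],[-.977,-.001,.213],[0,-1,-.005]])
s=dict(tool_pos=np.array([.5437,-.0222,.2481]),eef_rot=R)
def inS(P):
    d=np.atleast_2d(P)[:,:2]-SO; c,n=np.cos(SY),np.sin(SY); return np.c_[d@[c,n],d@[-n,c]]
D=ray('wrist',[(227,121),(368,119)],.046,s); d=D[1]-D[0]; print('deck',inS(D),np.linalg.norm(d),np.degrees(np.arctan2(d[1],d[0])))
for z in (.09,.098,.105): print('hex',ray('wrist',(275,162),z,s), inS(ray('wrist',(275,162),z,s)), ray('top',(378.7,179.2),z))
print('tri',tri((378.7,179.2),(275,162),'top','wrist',s))
print('ring',ray('wrist',(323,73),.024,s))
im=cv2.imread('pics/w3.png'); cv2.imwrite('pics/c4.png',cv2.resize(im[100:400,200:420],None,fx=2,fy=2))
# expected projections
P=[[*shk(.044,y),z] for y in(-.144,.079) for z in(.046,.078)]+[[*shk(-.0435,y),.077] for y in(-.144,.079)]
print(proj('wrist',P,s))
```

```text
deck [[-0.0701  0.1569]
 [ 0.0707  0.1581]] 0.14075785738836752 13.092209700464116
hex [[ 0.5006 -0.0158  0.09  ]] [[-0.0179  0.1244]] [[ 0.5024 -0.0191  0.09  ]]
hex [[ 0.5013 -0.0139  0.098 ]] [[-0.0168  0.1261]] [[ 0.5009 -0.0183  0.098 ]]
hex [[ 0.502  -0.0122  0.105 ]] [[-0.0158  0.1276]] [[ 0.4997 -0.0175  0.105 ]]
tri (array([ 0.5014, -0.0174,  0.0905]), np.float64(0.001849855565859143))
ring [[0.5266 0.0695 0.024 ]]
[[337.8106 361.3482]
 [339.0101 381.8643]
 [340.1028 194.802 ]
 [341.7625 204.6294]
 [265.5999 381.1851]
 [252.8997 204.6217]]
```

View pics/c4.png

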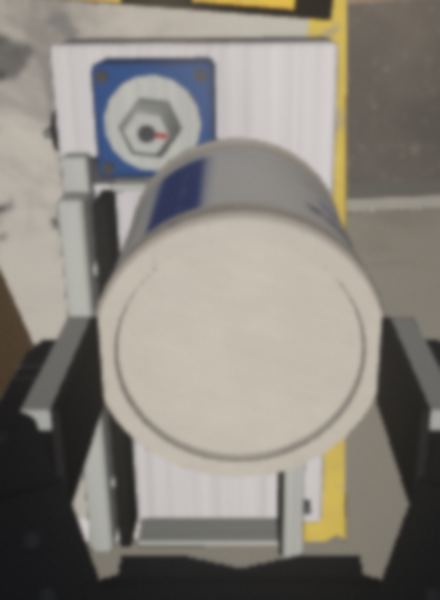

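Everything agrees with the shaker estimate to ~2 mm (fence u≈340 against 339, jaw 267 against 266). Moving over the bay.

>>> step_arm(moves=[[0.15,0,-0.02,-0.001],[0.3,0,-0.04,-0.001],[0.45,0,-0.06,-0.001],[0.495,0,-0.063,-0.001],[0.495,0,-0.063,-0.001]])

```text
t: 5.92
tool_pos: [0.5591, -0.1676, 0.2495]
eef_rot: [[0.225, -0.002, 0.974], [-0.974, 0.002, 0.225], [-0.002, -1.0, -0.001]]
wrist_force: [-0.0, 0.3, -3.7]
width: 0.0618
```

Run:
```python
from h import *
s=read_state(); print(s['width'],s['wrist_force']); goto((.5568,-.1717,.109),-77.4,s)
```

```text
0.061789605933228284 [-0.01077268  0.26554609 -3.72400892]
shift [ 0.0124  0.4682 -0.0098] turn 0.0011 yaw now -77.02
```

>>> step_arm(moves=[[0.01,0.1,-0.01,0],[0.01,0.2,-0.01,0],[0.01,0.3,-0.01,0],[0.01,0.4,-0.01,0],[0.01,0.468,-0.01,0],[0.01,0.468,-0.01,0],[0.01,0.48,-0.01,0],[0.01,0.48,-0.01,0]])

```text
t: 6.92
tool_pos: [0.5577, -0.1721, 0.1073]
eef_rot: [[0.225, 0.002, 0.974], [-0.974, 0.0, 0.225], [0.0, -1.0, 0.001]]
wrist_force: [-0.2, 0.0, -3.4]
width: 0.0619
```

Run:
```python
from h import *
s=read_state(); print(s['width'],s['wrist_force']); goto((.5568,-.1717,.105),-77.4,s)
```

```text
0.06188170153764181 [-0.21125731  0.03443326 -3.42092338]
shift [-0.0018  0.0077 -0.0026] turn 0.0011 yaw now -76.99
```

>>> step_arm(moves=[[0,0.004,0,0],[0,0.008,0,0],[0,0.011,0,0],[0,0.011,0,0]])

```text
t: 7.42
tool_pos: [0.5573, -0.1732, 0.1048]
eef_rot: [[0.224, 0.001, 0.975], [-0.975, -0.0, 0.224], [0.001, -1.0, 0.001]]
wrist_force: [-1.9, 1.0, 5.1]
width: 0.062
```

Contact (the force reversed). Releasing and lifting.

>>> step_arm(moves=[[0,0,0,0],[0,0,0,0],[0,0,0,0],[0,0,0,0]], claw=1)

```text
t: 7.92
tool_pos: [0.557, -0.1727, 0.1031]
eef_rot: [[0.224, -0.0, 0.975], [-0.975, -0.0, 0.224], [0.0, -1.0, -0.0]]
wrist_force: [0.2, -0.2, -0.6]
width: 0.0853
```

>>> step_arm(moves=[[0,-0.1,0,0],[0,-0.25,0,0],[0,-0.4,0,0],[0,-0.5,0,0],[0,-0.5,0,0]])

```text
t: 8.55
tool_pos: [0.5584, -0.1735, 0.2558]
eef_rot: [[0.224, 0.006, 0.975], [-0.975, -0.002, 0.224], [0.003, -1.0, 0.005]]
wrist_force: [0.1, 0.3, -1.0]
width: 0.0851
```

Run:
```python
from h import *
s=read_state(); goto((.42,.1,.25),-77.4,s); goto((.391,.201,.25),-77.4,s)
snap('top','t5')
im=cv2.imread('pics/t5.png'); g=cv2.cvtColor(im,cv2.COLOR_BGR2HSV)
m=((g[...,1]<28)&(g[...,2]>165)).astype(np.uint8); m[:150]=0; m[300:]=0; m[:,350:]=0
n,l,st,c=cv2.connectedComponentsWithStats(m)
for i in range(1,n):
    if st[i,4]>300: print(st[i],c[i],ray('top',c[i],.072))
```

```text
shift [-0.9917  0.0151 -0.2454] turn 0.001 yaw now -77.06
shift [-1.3415  0.0139 -0.2642] turn 0.001 yaw now -77.06
[300 164  22  78 420] [310.71666667 202.95952381] [[0.46044343 0.12139052 0.072     ]]
[258 221  33  35 838] [273.77326969 237.84844869] [[0.39050715 0.19919566 0.072     ]]
```

>>> step_arm(moves=[[-0.2,0,0.0,0],[-0.4,0,0.0,-0.02],[-0.6,0,-0.05,-0.04],[-0.8,0,-0.1,-0.06],[-0.99,0,-0.15,-0.09],[-0.99,0,-0.2,-0.103],[-0.99,0,-0.24,-0.103],[-0.99,0,-0.24,-0.103],[-0.99,0,-0.24,-0.103]])

```text
t: 9.72
tool_pos: [0.4209, 0.1, 0.253]
eef_rot: [[0.765, 0.0, 0.644], [-0.644, -0.0, 0.765], [0.0, -1.0, -0.0]]
wrist_force: [-1.5, -0.2, 0.6]
width: 0.0856
```

Run:
```python
from h import *
s=read_state(); goto((.3905,.2005,.17),-40,s)
```

```text
shift [-0.2935  0.2766  0.191 ] turn -0.0003 yaw now -40.12
```

>>> step_arm(moves=[[-0.15,0.1,0.1,0],[-0.294,0.2,0.191,0],[-0.294,0.276,0.191,0],[-0.294,0.276,0.191,0],[-0.294,0.276,0.191,0]])

```text
t: 10.35
tool_pos: [0.3908, 0.2007, 0.171]
eef_rot: [[0.765, 0.001, 0.644], [-0.644, 0.0, 0.765], [0.001, -1.0, 0.001]]
wrist_force: [-0.5, -0.3, 0.4]
width: 0.0852
```

Run:
```python
from h import *
s,im=snap('wrist','w6'); goto((.3905,.2005,.058),-40,s); print(proj('wrist',[.3905,.2005,.072],s))
```

```text
shift [-0.0007  0.3768 -0.0014] turn -0.0003 yaw now -40.11
[[319.44674117 197.98366524]]
```

View pics/w6.png

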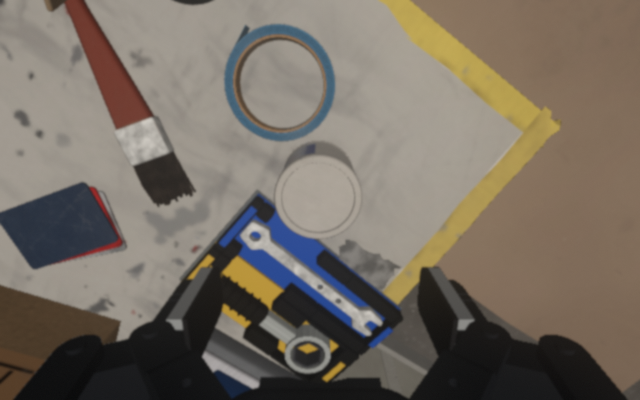

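Wrist view: tin B's lid is at (318,195), predicted (319,198), so it's aligned. Descending and gripping.

>>> step_arm(moves=[[-0.003,0.15,0,0],[-0.003,0.3,0,0],[-0.003,0.375,0,0],[-0.003,0.375,0,0]])

```text
t: 10.9
tool_pos: [0.389, 0.2011, 0.0575]
eef_rot: [[0.765, -0.001, 0.644], [-0.644, -0.001, 0.765], [-0.0, -1.0, -0.001]]
wrist_force: [0.0, 0.1, 0.1]
width: 0.0851
```

>>> step_arm(moves=[[0,0,0,0],[0,0,0,0],[0,0,0,0],[0,0,0,0],[0,0,0,0],[0,0,0,0],[0,0,0,0],[0,0,0,0]], claw=0.5, force=60)

```text
t: 11.9
tool_pos: [0.3963, 0.2099, 0.0655]
eef_rot: [[0.768, 0.019, 0.64], [-0.641, 0.016, 0.768], [0.004, -1.0, 0.024]]
wrist_force: [-1.6, 7.3, 43.7]
width: 0.0428
```

>>> step_arm(moves=[[0,-0.1,0,0],[0,-0.25,0,0],[0,-0.4,0,0],[0,-0.55,0,0],[0,-0.63,0,0],[0,-0.63,0,0]])

```text
t: 12.65
tool_pos: [0.3901, 0.2024, 0.25]
eef_rot: [[0.766, 0.006, 0.643], [-0.643, 0.004, 0.766], [0.002, -1.0, 0.007]]
wrist_force: [0.1, 0.3, -0.6]
width: 0.0431
```

Run:
```python
from h import *
s=read_state(); print(s['width']); goto((.5,.0,.25),-77.4,s)
```

```text
0.0430923771847697
shift [ 7.142e-01 -4.000e-04 -2.815e-01] turn 0.1039 yaw now -39.98
```

Run:
```python
from h import *
s,a=snap('wrist','w7'); _,b=snap('scene','s7')
cv2.imwrite('pics/c7.png',np.vstack([cv2.resize(a,(448,280)),cv2.resize(b[100:280,140:430],(448,280))])[:,:,::-1])
```

```text
(no output)
```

View pics/c7.png

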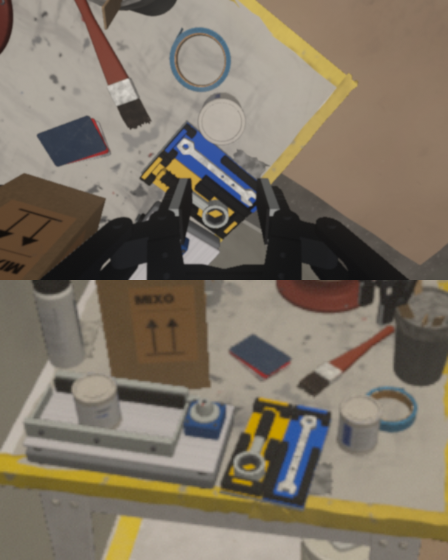

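Tin A stands in the bay; tin B slipped out of the pads (gripped too near its rim) and stands at lid px ~(314,170). Re-measuring it, then gripping lower.

Run:
```python
from h import *
s=read_state(); im=cv2.imread('pics/w7.png')
g=cv2.medianBlur(cv2.cvtColor(im,cv2.COLOR_BGR2GRAY),5)
c=cv2.HoughCircles(g[110:230,250:380],cv2.HOUGH_GRADIENT,1,40,param1=80,param2=20,minRadius=22,maxRadius=45)
print(c)
c=c[0,0,:2]+[250,110]; print(c,ray('wrist',c,.072,s)); P=ray('wrist',c,.072,s)[0]
goto((P[0],P[1],.15),-40,s)
```

```text
[[[66.5 50.5 29. ]]]
[316.5 160.5] [[0.37635754 0.20747221 0.072     ]]
shift [-0.0435  0.3242 -0.0111] turn 0.0001 yaw now -39.97
```

Run:
```python
from h import *
s=read_state(); im=cv2.imread('pics/w7.png')
g=cv2.cvtColor(im,cv2.COLOR_BGR2HSV); m=((g[...,1]<40)&(g[...,2]>195)).astype(np.uint8)
m[:130]=0;m[215:]=0;m[:,:265]=0;m[:,370:]=0
n,l,st,c=cv2.connectedComponentsWithStats(m); i=1+st[1:,4].argmax(); print(st[i],c[i],ray('wrist',c[i],.072,s))
cv2.imwrite('pics/c8.png',cv2.resize(im[120:230,250:380],None,fx=4,fy=4))
print(ray('wrist',(316,170),.072,s))
```

```text
[265 200   6   5  22] [267.  202.5] [[0.37709615 0.14237152 0.072     ]]
[[0.38314955 0.20110625 0.072     ]]
```

View pics/c8.png

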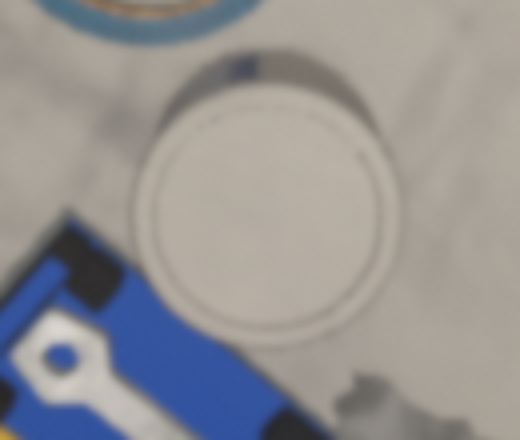

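Crop: the lid circle is centred at (317,174), putting the tin at about (0.386, 0.199).

Run:
```python
from h import *
s=read_state(); P=ray('wrist',(317,173.7),.072,s)[0]; print(P); goto((P[0],P[1],.046),-40,s)
```

```text
[0.38657133 0.19948151 0.072     ]
shift [-3.000e-04  6.709e-01 -9.900e-03] turn 0.0001 yaw now -39.97
```

>>> step_arm(moves=[[0,0.2,-0.01,0],[0,0.4,-0.01,0],[0,0.55,-0.01,0],[0,0.673,-0.01,0],[0,0.673,-0.01,0],[0,0.673,-0.01,0]], claw=1)

```text
t: 13.5
tool_pos: [0.3871, 0.1995, 0.0455]
eef_rot: [[0.766, 0.0, 0.642], [-0.642, 0.0, 0.766], [0.0, -1.0, 0.0]]
wrist_force: [0.1, -0.4, 0.6]
width: 0.0853
```

>>> step_arm(moves=[[0,0,0,0],[0,0,0,0],[0,0,0,0],[0,0,0,0],[0,0,0,0],[0,0,0,0]], claw=0.6, force=40)

```text
t: 14.25
tool_pos: [0.388, 0.2003, 0.0469]
eef_rot: [[0.766, 0.004, 0.642], [-0.642, 0.002, 0.766], [0.001, -1.0, 0.004]]
wrist_force: [-0.3, 0.1, 5.5]
width: 0.0645
```

>>> step_arm(moves=[[0,0,0,0],[0,0,0,0],[0,-0.1,0,0],[0,-0.25,0,0],[0,-0.4,0,0],[0,-0.55,0,0],[0,-0.67,0,0],[0,-0.67,0,0]], force=60)

```text
t: 15.25
tool_pos: [0.3881, 0.2002, 0.2492]
eef_rot: [[0.766, 0.007, 0.642], [-0.642, 0.004, 0.766], [0.002, -1.0, 0.008]]
wrist_force: [0.6, 0.7, -3.0]
width: 0.064
```

Run:
```python
from h import *
s=read_state(); print(s['width'],s['wrist_force']); goto((.52,-.02,.25),-77.4,s)
```

```text
0.06404443815523318 [ 0.59975101  0.74332446 -3.00298561]
shift [ 0.8084 -0.0029 -0.28  ] turn 0.104 yaw now -39.96
```

>>> step_arm(moves=[[0.15,0,-0.05,0.02],[0.3,0,-0.1,0.04],[0.45,0,-0.15,0.06],[0.6,0,-0.2,0.08],[0.75,0,-0.25,0.1],[0.808,0,-0.28,0.104],[0.808,0,-0.28,0.104],[0.808,0,-0.28,0.104]])

```text
t: 16.25
tool_pos: [0.5175, -0.0183, 0.2454]
eef_rot: [[0.221, -0.002, 0.975], [-0.975, 0.002, 0.221], [-0.002, -1.0, -0.002]]
wrist_force: [0.6, 0.0, -2.8]
width: 0.0642
```

Run:
```python
from h import *
s=read_state(); print(s['width'],s['wrist_force'],shk(.004,.04)); goto((*shk(.004,.04),.2),-77.4,s)
```

```text
0.06424846045639568 [ 0.56629162  0.00982712 -2.81533664] [ 0.54037794 -0.09339076]
shift [0.2613 0.1505 0.0193] turn 0.0005 yaw now -77.22
```

>>> step_arm(moves=[[0.15,0,0.01,0],[0.262,0.08,0.019,0],[0.262,0.15,0.019,0],[0.262,0.15,0.019,0],[0.262,0.15,0.019,0]])

```text
t: 16.88
tool_pos: [0.5418, -0.0942, 0.2017]
eef_rot: [[0.221, 0.001, 0.975], [-0.975, 0.001, 0.221], [-0.001, -1.0, 0.001]]
wrist_force: [0.4, -0.2, -2.9]
width: 0.0642
```

Run:
```python
from h import *
s,_=snap('wrist','w9'); print(s['width']); goto((*shk(.004,.04),.096),-77.4,s)
```

```text
0.06419985606735303
shift [-0.0034  0.3523 -0.0045] turn 0.0005 yaw now -77.23
```

View pics/w9.png

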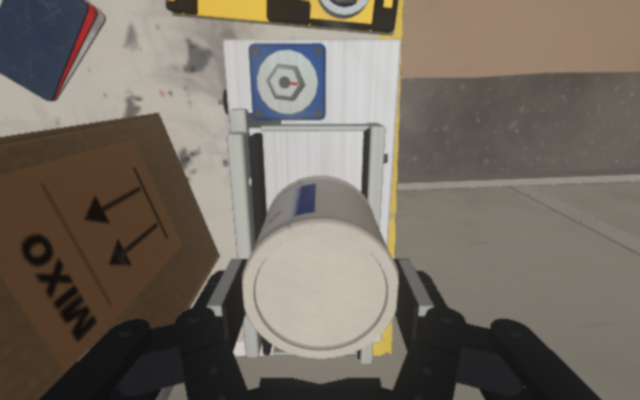

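Tin B hangs between the jaw (u≈258) and the fence (u≈368), hex at (289,82). Lowering.

>>> step_arm(moves=[[-0.003,0.1,-0.004,0],[-0.003,0.2,-0.004,0],[-0.003,0.3,-0.004,0],[-0.003,0.345,-0.004,0],[-0.003,0.355,-0.004,0],[-0.003,0.36,-0.004,0],[-0.003,0.363,-0.004,0],[-0.003,0.363,-0.004,0]])

```text
t: 17.92
tool_pos: [0.5408, -0.0955, 0.0933]
eef_rot: [[0.218, 0.002, 0.976], [-0.976, -0.0, 0.218], [0.001, -1.0, 0.002]]
wrist_force: [-0.9, 0.2, 1.8]
width: 0.0639
```

>>> step_arm(moves=[[0,0.003,0,0],[0,0.003,0,0],[0,0.003,0,0],[0,0.003,0,0],[0,0.003,0,0]], claw=1)

```text
t: 18.55
tool_pos: [0.54, -0.0955, 0.0912]
eef_rot: [[0.218, -0.0, 0.976], [-0.976, -0.0, 0.218], [0.0, -1.0, -0.0]]
wrist_force: [0.2, 0.9, 0.2]
width: 0.0856
```

>>> step_arm(moves=[[0,-0.05,0,0],[0,-0.15,0,0],[0,-0.3,0,0],[0,-0.45,0,0],[0,-0.5,0,0],[0,-0.5,0,0]])

```text
t: 19.3
tool_pos: [0.5403, -0.0955, 0.2423]
eef_rot: [[0.218, 0.002, 0.976], [-0.976, -0.0, 0.218], [0.001, -1.0, 0.002]]
wrist_force: [0.1, -0.6, 0.4]
width: 0.0855
```

Run:
```python
from h import *
s=read_state(); goto((.44,.06,.3),-77.4,s)
```

```text
shift [-0.5787 -0.1931 -0.2127] turn -0.0 yaw now -77.41
```

>>> step_arm(moves=[[-0.2,-0.03,0,0],[-0.4,-0.03,-0.03,0],[-0.579,-0.03,-0.1,-0.03],[-0.579,-0.03,-0.213,-0.06],[-0.579,-0.03,-0.213,-0.09],[-0.579,-0.03,-0.213,-0.12],[-0.579,-0.03,-0.213,-0.15],[-0.579,-0.03,-0.213,-0.18],[-0.579,-0.03,-0.213,-0.21],[-0.579,-0.03,-0.213,-0.243],[-0.579,-0.03,-0.213,-0.243],[-0.579,-0.03,-0.213,-0.243]])

```text
t: 20.8
tool_pos: [0.4392, 0.06, 0.2494]
eef_rot: [[0.985, -0.002, -0.173], [0.173, -0.0, 0.985], [-0.002, -1.0, 0.0]]
wrist_force: [0.7, -0.6, 0.3]
width: 0.0855
```

Run:
```python
from h import *
s,im=snap('wrist','w10'); goto((.44,.06,.25),10,s)
print(repr(s['tool_pos']),repr(s['eef_rot']))
```

```text
shift [ 0.0027 -0.0021 -0.0006] turn -0.0002 yaw now 9.94
array([0.43916323, 0.0600478 , 0.24937228]) array([[ 9.84987138e-01, -2.12209877e-03, -1.72614700e-01],
       [ 1.72614307e-01, -3.68499929e-04,  9.84989424e-01],
       [-2.15385335e-03, -9.99997680e-01,  3.33691732e-06]])
```

View pics/w10.png

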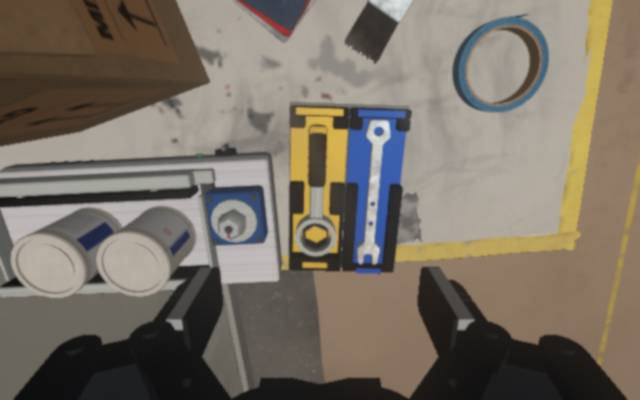

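Wrist view: both tins stand upright in the bay. The wrench ring is at (316,236) with its handle end at (317,123), and the hex is at (234,222). Now the wrench axis, hole angle and hex angle numerically.

Run:
```python
from h import *
np.set_printoptions(precision=4,suppress=True)
s=read_state(); im=cv2.imread('pics/w10.png'); g=cv2.cvtColor(im,cv2.COLOR_BGR2HSV)
yel=((g[...,0]>15)&(g[...,0]<35)&(g[...,1]>120)).astype(np.uint8)
def comp(m,box):
    x0,y0,x1,y1=box; q=np.zeros_like(m); q[y0:y1,x0:x1]=m[y0:y1,x0:x1]; n,l,st,c=cv2.connectedComponentsWithStats(q)
    return l,st,c
l,st,c=comp(yel,(303,222,330,250)); i=1+st[1:,4].argmax(); print('hole',st[i],c[i])
P=ray('wrist',c[i],.024,s)[0]; print('ring c',P)
cn=max(cv2.findContours((l==i).astype(np.uint8),cv2.RETR_EXTERNAL,cv2.CHAIN_APPROX_NONE)[0],key=len)[:,0]
W=ray('wrist',cn,.024,s)[:,:2]; W=W-W.mean(0); a=np.arctan2(W[:,1],W[:,0]); r=np.hypot(*W.T)
print('hole corner dir mod60',np.degrees(np.angle((r*np.exp(6j*a)).sum()))/6, 'r',r.mean(),r.min(),r.max())
# dark grip
blk=(g[...,2]<60).astype(np.uint8); l,st,c2=comp(blk,(306,128,328,190)); i=1+st[1:,4].argmax(); print('grip',st[i],c2[i])
ys,xs=np.where(l==i); G=ray('wrist',np.c_[xs,ys],.022,s)[:,:2]
e,v=np.linalg.eigh(np.cov(G.T)); d=v[:,1]*np.sign(v[0,1]); print('grip c',G.mean(0),'dir',np.degrees(np.arctan2(d[1],d[0])),'extent',np.ptp((G-G.mean(0))@d))
e=P[:2]-G.mean(0); print('ring-grip',np.linalg.norm(e),np.degrees(np.arctan2(e[1],e[0])))
T=ray('wrist',[(291,104),(348,107),(344,271),(290,271)],.02,s); print('tray',T); 
m=T[2:].mean(0)-T[:2].mean(0); print(np.degrees(np.arctan2(m[1],m[0])),np.linalg.norm(m))
print('hex',ray('wrist',(234,222),.09,s))
cv2.imwrite('pics/c10.png',np.hstack([cv2.resize(im[195:275,280:350],(480,549),interpolation=cv2.INTER_CUBIC)[:480],cv2.resize(im[180:250,200:270],(320,320),interpolation=cv2.INTER_CUBIC).repeat(1,0) if 0 else cv2.resize(im[190:250,214:256],(320,480),interpolation=cv2.INTER_CUBIC)]))
```

```text
hole [305 226  22  17 264] [315.3826 234.1742]
ring c [0.5241 0.0682 0.024 ]
hole corner dir mod60 8.930251203636054 r 0.01082318195633338 0.009102541494910103 0.013003011758535906Traceback (most recent call last):
  File "<stdin>", line 14, in <module>
ValueError: attempt to get argmax of an empty sequence
```

Run:
```python
from h import *
np.set_printoptions(precision=4,suppress=True)
s=read_state(); im=cv2.imread('pics/w10.png'); g=cv2.cvtColor(im,cv2.COLOR_BGR2HSV)
print(im[150:156:2,300:336:3].max(2))
blk=(im.max(2)<90).astype(np.uint8)
q=np.zeros_like(blk); q[132:188,304:332]=blk[132:188,304:332]
ys,xs=np.where(q>0)
rows=[(xs[ys==y].mean(),y,np.ptp(xs[ys==y])) for y in range(136,186,4) if (ys==y).any()]; print(np.array(rows).T)
f=np.polyfit([r[1] for r in rows],[r[0] for r in rows],1)
G=ray('wrist',[(np.polyval(f,138),138),(np.polyval(f,184),184)],.022,s); d=G[1]-G[0]; print(G,'dir',np.degrees(np.arctan2(d[1],d[0])))
T=ray('wrist',[(291,104),(348,107),(344,271),(290,271)],.02,s); print('tray',T)
for a,b in((0,3),(1,2)): m=T[b]-T[a]; print(np.degrees(np.arctan2(m[1],m[0])),np.linalg.norm(m))
print('center',T.mean(0)); print('hex',ray('wrist',(234,222),.09,s))
print('ring outer',ray('wrist',(316,236.5),.024,s))
A=cv2.resize(im[100:275,280:352],None,fx=3.4,fy=3.4,interpolation=cv2.INTER_CUBIC); B=cv2.resize(im[185:250,205:270],None,fx=6,fy=6,interpolation=cv2.INTER_CUBIC)
C=np.zeros((A.shape[0],A.shape[1]+B.shape[1],3),np.uint8); C[:,:A.shape[1]]=A; C[:B.shape[0],A.shape[1]:]=B; cv2.imwrite('pics/c10.png',C); print(A.shape)
```

```text
[[204 204 202 103  76  74  72  69  70 186 212 213]
 [205 204 202 103  76  75  73  71  72 188 212 213]
 [205 204 202 100  75  75  74  71  71 188 211 212]]
[[317.5    317.5    317.5    317.5    317.     317.     317.     317.
  317.     316.5    316.5    316.5    317.4667]
 [136.     140.     144.     148.     152.     156.     160.     164.
  168.     172.     176.     180.     184.    ]
 [ 15.      15.      15.      15.      14.      14.      14.      14.
   14.      15.      15.      15.      21.    ]]
[[0.4124 0.0514 0.022 ]
 [0.4636 0.0594 0.022 ]] dir 8.835691808623464
tray [[0.3822 0.0177 0.02  ]
 [0.3748 0.0778 0.02  ]
 [0.5689 0.1119 0.02  ]
 [0.5805 0.0458 0.02  ]]
8.053223516565852 0.2002954456732336
9.965581773174545 0.19704805460714392
center [0.4766 0.0633 0.02  ]
hex [[ 0.4961 -0.0153  0.09  ]]
ring outer [[0.5269 0.0695 0.024 ]]
(595, 245, 3)
```

View pics/c10.png

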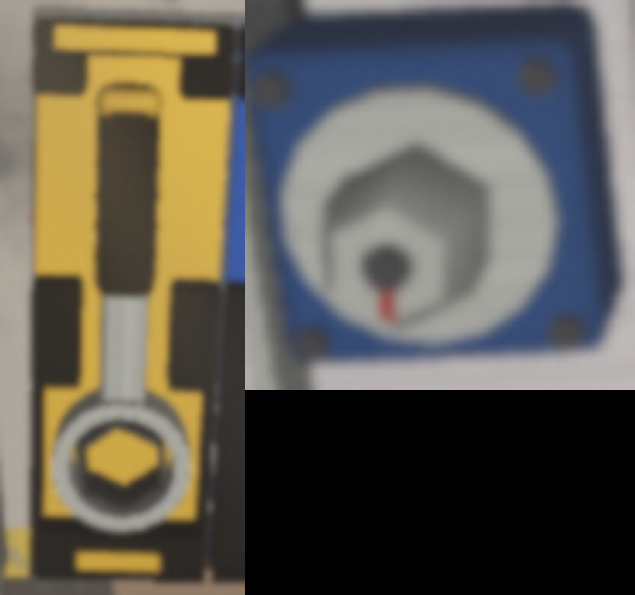

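Crop: hole corners lie along the wrench axis (socket ≈ 0). The hex corners lie along the shaker x axis, with its top centre at (228.8,229.7) px and the flange centre at (233.8,220.5) px.

Run:
```python
from h import *
np.set_printoptions(precision=4,suppress=True)
s=read_state()
for z in (.08,.084,.088,.092,.096,.1): print(z,ray('wrist',(228.8,229.7),z,s)[0],ray('wrist',(233.8,220.5),z-.02,s)[0],ray('top',(378.7,179.2),z)[0])
R=np.array([[.213,-.005,.977],[-.977,-.001,.213],[0,-1,-.005]])
s3=dict(tool_pos=np.array([.5437,-.0222,.2481]),eef_rot=R)
# w3/c4: red dash start = top centre at crop2 (147,133)->(273.5,166.5); flange (152,122)->(276,161)
for z in (.084,.09,.096): print('w3',z,ray('wrist',(273.5,166.5),z,s3)[0],ray('wrist',(276,161),z-.02,s3)[0])
th=np.radians(9.2); d=np.array([np.cos(th),np.sin(th)])
r=np.array([.5268,.0695]); print('origin from ring',r-.1*d)
goto((*(r-.1*d),.013),9.2,s)
```

```text
0.08 [ 0.5098 -0.0216  0.08  ] [ 0.5077 -0.0216  0.06  ] [ 0.5042 -0.0202  0.08  ]
0.084 [ 0.5079 -0.0208  0.084 ] [ 0.506  -0.0208  0.064 ] [ 0.5035 -0.0198  0.084 ]
0.088 [ 0.506  -0.0199  0.088 ] [ 0.5042 -0.02    0.068 ] [ 0.5028 -0.0193  0.088 ]
0.092 [ 0.5041 -0.0191  0.092 ] [ 0.5025 -0.0192  0.072 ] [ 0.502  -0.0189  0.092 ]
0.096 [ 0.5022 -0.0182  0.096 ] [ 0.5007 -0.0184  0.076 ] [ 0.5013 -0.0185  0.096 ]
0.1 [ 0.5003 -0.0174  0.1   ] [ 0.499  -0.0176  0.08  ] [ 0.5006 -0.0181  0.1   ]
w3 0.084 [ 0.4974 -0.0217  0.084 ] [ 0.497  -0.0207  0.064 ]
w3 0.09 [ 0.498  -0.0202  0.09  ] [ 0.4976 -0.0193  0.07  ]
w3 0.096 [ 0.4986 -0.0187  0.096 ] [ 0.4981 -0.0179  0.076 ]
origin from ring [0.4281 0.0535]
shift [-0.0394  0.7886 -0.0152] turn 0.0021 yaw now 9.95
```

>>> step_arm(moves=[[-0.038,0.1,-0.015,0.002],[-0.038,0.25,-0.015,0.002],[-0.038,0.4,-0.015,0.002],[-0.038,0.55,-0.015,0.002],[-0.038,0.6,-0.015,0.002],[-0.038,0.6,-0.015,0.002]], claw=0.5)

```text
t: 21.6
tool_pos: [0.4285, 0.0537, 0.0691]
eef_rot: [[0.987, -0.003, -0.162], [0.162, -0.001, 0.987], [-0.003, -1.0, -0.0]]
wrist_force: [-0.7, -0.2, -0.0]
width: 0.0431
```

Run:
```python
from h import *
s=read_state(); print(s['joints']); goto((.4283,.0535,.027),9.2,s)
s,im=snap('wrist','w11'); g=im.astype(int)
# check grip line under tool: rows with dark grip near centre
print(proj('wrist',[[.4283,.0535,.022],[.45,.057,.022],[.5268,.0695,.024]],s))
blk=im.max(2)<85
for v in range(60,330,20):
    xs=np.where(blk[v,270:370])[0]+270; print(v,xs.min() if len(xs) else None,xs.max() if len(xs) else None,len(xs))
```

```text
[-0.20665403  0.55446038  0.0447691   2.194594   -0.06032099  0.39686186
  1.62019933]
shift [-0.0003  0.1403 -0.0004] turn 0.0003 yaw now 9.3
[[321.28012693 225.12612695]
 [321.16794386 257.30835011]
 [320.98350072 358.59474772]]
60 None None 0
80 None None 0
100 None None 0
120 None None 0
140 None None 0
160 273 291 19
180 273 369 43
200 307 337 31
220 307 337 31
240 307 336 30
260 270 369 35
280 270 369 70
300 270 369 55
320 275 369 52
```

The grip is centred at u=322 (predicted 321). Down and grip.

>>> step_arm(moves=[[0,0.06,0,0],[0,0.11,0,0],[0,0.138,0,0],[0,0.138,0,0],[0,0.138,0,0]])

```text
t: 22.28
tool_pos: [0.4298, 0.0538, 0.0294]
eef_rot: [[0.987, 0.001, -0.162], [0.162, 0.0, 0.987], [0.001, -1.0, -0.0]]
wrist_force: [0.2, -0.1, -0.2]
width: 0.0429
```

>>> step_arm(moves=[[0,0,0,0],[0,0,0,0],[0,0,0,0],[0,0,0,0],[0,0,0,0]], claw=0.1, force=60)

```text
t: 22.9
tool_pos: [0.4293, 0.0537, 0.0288]
eef_rot: [[0.987, -0.0, -0.163], [0.163, -0.0, 0.987], [-0.0, -1.0, -0.0]]
wrist_force: [0.6, 0.2, 0.5]
width: 0.0085
```

Run:
```python
from h import *
np.set_printoptions(precision=3,suppress=True)
s=dict(tool_pos=np.zeros(3),eef_rot=np.eye(3))
for x in(-.011,0,.011):
  for y in (-.02,-.01,0,.01,.019): print(x,y,proj('wrist',[[x,y,-.0427],[x,y,.0427],[x,y,-.0042]],s).ravel())
a,b=snap('wrist','w12')
```

```text
-0.011 -0.02 [219.724 262.45  424.244 262.553 311.866 262.497]
-0.011 -0.01 [225.984 251.528 417.791 251.613 312.402 251.566]
-0.011 0 [231.513 241.883 412.094 241.953 312.876 241.915]
-0.011 0.01 [236.43  233.305 407.027 233.362 313.297 233.331]
-0.011 0.019 [240.413 226.356 402.924 226.404 313.638 226.378]
0 -0.02 [222.114 285.371 421.772 285.498 312.067 285.428]
0 -0.01 [228.089 273.3   415.614 273.407 312.579 273.348]
0 0 [233.381 262.612 410.161 262.701 313.032 262.652]
0 0.01 [238.099 253.081 405.3   253.157 313.437 253.115]
0 0.019 [241.929 245.345 401.355 245.41  313.765 245.375]
0.011 -0.02 [224.393 307.228 419.415 307.377 312.258 307.295]
0.011 -0.01 [230.103 294.122 413.532 294.248 312.748 294.179]
0.011 0 [235.172 282.486 408.309 282.594 313.183 282.535]
0.011 0.01 [239.703 272.086 403.641 272.178 313.571 272.128]
0.011 0.019 [243.388 263.628 399.845 263.707 313.887 263.664]
```

View pics/w12.png

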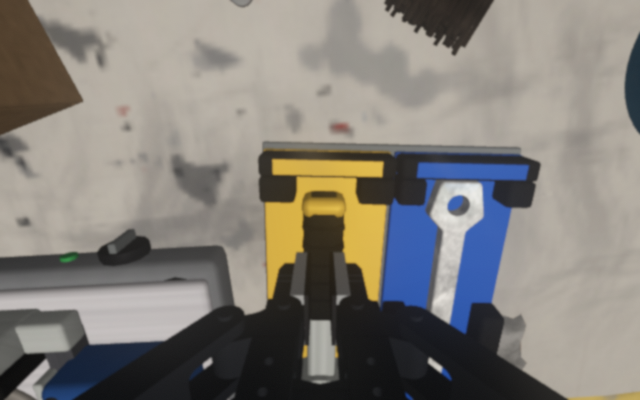

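Wrist view: the pads straddle the grip (inner gap u≈304–336, about 20 mm), but contact is only at the fingertips, which lets them tilt (width reads low). Reopen, go deeper, re-grip.

>>> step_arm(moves=[[0,0,0,0],[0,0,0,0],[0,0.01,0,0],[0,0.018,0,0],[0,0.018,0,0],[0,0.018,0,0]], claw=0.4)

```text
t: 23.7
tool_pos: [0.4293, 0.0537, 0.0234]
eef_rot: [[0.987, -0.0, -0.163], [0.163, -0.0, 0.987], [-0.0, -1.0, -0.0]]
wrist_force: [-1.3, -0.1, 0.6]
width: 0.0339
```

>>> step_arm(moves=[[0,0,0,0],[0,0,0,0],[0,0,0,0],[0,0,0,0]], claw=0.15, force=50)

```text
t: 24.2
tool_pos: [0.4293, 0.0537, 0.0234]
eef_rot: [[0.987, -0.0, -0.163], [0.163, -0.0, 0.987], [-0.0, -1.0, -0.0]]
wrist_force: [-1.0, -0.5, -0.1]
width: 0.013
```

>>> step_arm(moves=[[0,0,0,0],[0,0,0,0],[0,0,0,0],[0,0,0,0]], claw=0, force=60)

```text
t: 24.7
tool_pos: [0.4293, 0.0537, 0.0234]
eef_rot: [[0.987, -0.0, -0.163], [0.163, -0.0, 0.987], [-0.0, -1.0, -0.0]]
wrist_force: [-0.3, 0.4, -0.4]
width: -0.0001
```

>>> step_arm(moves=[[0,-0.01,0,0],[0,-0.03,0,0],[0,-0.05,0,0],[0,-0.05,0,0]])

```text
t: 25.2
tool_pos: [0.4297, 0.0538, 0.039]
eef_rot: [[0.987, 0.001, -0.163], [0.163, 0.0, 0.987], [0.001, -1.0, -0.0]]
wrist_force: [-0.3, 0.1, 0.0]
width: 0.0
```

Width 0: the fingers shut above the grip. Both this and the tin slip suggest the tips sit ~25–30 mm higher than I assumed. I'll open and probe downward gently, watching the force.

>>> step_arm(moves=[[0,0,0,0],[0,0,0,0],[0,0.03,0,0],[0,0.06,0,0],[0,0.075,0,0],[0,0.075,0,0]], claw=0.45)

```text
t: 25.95
tool_pos: [0.4289, 0.0537, 0.0153]
eef_rot: [[0.987, -0.001, -0.163], [0.163, -0.0, 0.987], [-0.001, -1.0, -0.0]]
wrist_force: [0.7, 0.3, 0.9]
width: 0.0384
```

>>> step_arm(moves=[[0,0.006,0,0],[0,0.012,0,0],[0,0.016,0,0],[0,0.016,0,0]])

```text
t: 26.45
tool_pos: [0.4293, 0.0537, 0.0111]
eef_rot: [[0.987, -0.0, -0.162], [0.162, -0.0, 0.987], [-0.0, -1.0, -0.0]]
wrist_force: [-0.1, -0.1, 0.5]
width: 0.0386
```

>>> step_arm(moves=[[0,0,0,0],[0,0,0,0],[0,0,0,0],[0,0,0,0]], claw=0.12, force=30)

```text
t: 26.95
tool_pos: [0.4293, 0.0539, 0.0113]
eef_rot: [[0.987, -0.0, -0.163], [0.163, 0.0, 0.987], [-0.0, -1.0, 0.0]]
wrist_force: [-1.4, 1.0, 4.3]
width: 0.0192
```

Stopped on the grip at 19 mm. I'll go lower for a full hold.

>>> step_arm(moves=[[0,0,0,0],[0,0,0,0],[0,0.012,0,0],[0,0.02,0,0],[0,0.024,0,0],[0,0.024,0,0]], claw=0.4)

```text
t: 27.7
tool_pos: [0.4292, 0.0537, 0.0037]
eef_rot: [[0.987, -0.0, -0.163], [0.163, -0.0, 0.987], [-0.0, -1.0, -0.0]]
wrist_force: [1.0, -0.2, -0.3]
width: 0.0343
```

>>> step_arm(moves=[[0,0.005,0,0],[0,0.01,0,0],[0,0.01,0,0]])

```text
t: 28.08
tool_pos: [0.4294, 0.0538, 0.0014]
eef_rot: [[0.987, 0.001, -0.163], [0.163, 0.0, 0.987], [0.001, -1.0, 0.0]]
wrist_force: [0.2, -0.2, 5.8]
width: 0.0342
```

Floor contact at reported z≈0.0014, so the tips' true height reads ~16 mm off the stated geometry. I'll raise 4 mm and grip fully.

>>> step_arm(moves=[[0,-0.008,0,0],[0,-0.016,0,0],[0,-0.016,0,0]])

```text
t: 28.45
tool_pos: [0.4294, 0.0537, 0.0058]
eef_rot: [[0.987, 0.0, -0.163], [0.163, -0.0, 0.987], [0.0, -1.0, -0.0]]
wrist_force: [0.1, -0.7, 0.0]
width: 0.0342
```

>>> step_arm(moves=[[0,0,0,0],[0,0,0,0],[0,0,0,0],[0,0,0,0],[0,0,0,0]], claw=0.08, force=80)

```text
t: 29.08
tool_pos: [0.4293, 0.0538, 0.006]
eef_rot: [[0.987, 0.0, -0.163], [0.163, 0.0, 0.987], [0.0, -1.0, 0.0]]
wrist_force: [-0.8, -0.1, 5.7]
width: 0.0179
```

Run:
```python
from h import *
np.set_printoptions(precision=4,suppress=True)
R10=np.array([[.985,-.0021,-.1726],[.1726,-.0004,.985],[-.0022,-1,0]])
R3=np.array([[.213,-.005,.977],[-.977,-.001,.213],[0,-1,-.005]])
for off in (0,.016):
    s=dict(tool_pos=np.array([.4392,.06,.2494+off]),eef_rot=R10); s3=dict(tool_pos=np.array([.5437,-.0222,.2481+off]),eef_rot=R3)
    print(off,'ring w10',ray('wrist',(316,236.5),.024,s)[0],'w3',ray('wrist',(323,73),.024,s3)[0],'top',ray('top',(302/2.6+219.7,206/2.6+94.7),.024)[0],'scene',ray('scene',(436/2.7+140-.3,480/2.7+40-.3),.024)[0])
    print('tri hex w10',tri((378.7,179.2),(228.8,229.7),'top','wrist',s),'w3',tri((378.7,179.2),(273.5,166.5),'top','wrist',s3))
print('scene hex',tri((378.7,179.2),(354/2.7+139.7,374/2.7+39.7)))
print(read_state()['width'])
```

```text
0 ring w10 [0.5266 0.0693 0.024 ] w3 [0.5245 0.0696 0.024 ] top [0.5293 0.0673 0.024 ] scene [0.526  0.0697 0.024 ]
tri hex w10 (array([ 0.5011, -0.0181,  0.0977]), np.float64(0.00019310825609724809)) w3 (array([ 0.4996, -0.0172,  0.104 ]), np.float64(0.0005461518252343942))
0.016 ring w10 [0.5338 0.0703 0.024 ] w3 [0.5244 0.0702 0.024 ] top [0.5293 0.0673 0.024 ] scene [0.526  0.0697 0.024 ]
tri hex w10 (array([ 0.4961, -0.0156,  0.1245]), np.float64(9.327474236239687e-05)) w3 (array([ 0.4984, -0.0173,  0.1142]), np.float64(0.000857660389804811))
scene hex (array([ 0.5014, -0.0189,  0.0966]), np.float64(0.00047405462122192754))
0.017856040505688175
```

Reported heights are consistent across all three cameras; the hex top is at (0.501, -0.0185, 0.097). The wrench is gripped (width 18 mm) at home TCP (0.4293, 0.0538, 0.006), yaw 9.35°. Lifting.

>>> step_arm(moves=[[0,-0.03,0,0],[0,-0.07,0,0],[0,-0.15,0,0],[0,-0.25,0,0],[0,-0.4,0,0],[0,-0.5,0,0],[0,-0.5,0,0]])

```text
t: 29.95
tool_pos: [0.4302, 0.0538, 0.1576]
eef_rot: [[0.987, 0.005, -0.162], [0.162, 0.001, 0.987], [0.005, -1.0, 0.0]]
wrist_force: [-0.3, 0.1, -5.7]
width: 0.0182
```

```bash
cat > w.py <<'E'
from h import *
np.set_printoptions(precision=4,suppress=True)
def ring(name,zr,box=None):
    s,im=snap('wrist',name); p=proj('wrist',[np.array(s['tool_pos'])+np.array(s['eef_rot'])@[.0985,0,0]+[0,0,zr]],s)
    return s,im,p
E
python3 - <<'E'
from w import *
s,im,p=ring('w13',.018); print(s['width'],s['wrist_force'],s['torque'],'pred ring px',p)
g=cv2.cvtColor(im,cv2.COLOR_RGB2GRAY); goto((.4342,.0544,.15),-47.4,s)
E
```

```text
0.018218847770195386 [-0.3355  0.1041 -5.7057] [-0.0194  0.1489 -0.0064] pred ring px [[321.6011 447.0003]]
shift [ 0.0134  0.0253 -0.0002] turn 0.1576 yaw now 9.34
```

>>> step_arm(moves=[[0.005,0,0,0.028],[0.01,0,0,0.056],[0.013,0,0,0.084],[0.013,0,0,0.112],[0.013,0,0,0.14],[0.013,0,0,0.1576],[0.013,0,0,0.1576],[0.013,0,0,0.1576]])

```text
t: 31.0
tool_pos: [0.4324, 0.0544, 0.1548]
eef_rot: [[0.678, -0.002, 0.735], [-0.735, -0.001, 0.678], [-0.001, -1.0, -0.002]]
wrist_force: [-0.1, -0.0, -4.5]
width: 0.0176
```

Run:
```python
from w import *
s=read_state(); goto((.4342,.0544,.11),-47.4,s); print(s['width'],s['tool_pos'])
T=np.array(s['tool_pos']);R=np.array(s['eef_rot']); rc=T+R@[.0985,0,0]+[0,0,.018]
# expect ring-hole visible in scene/top
for n in('scene','top'):
    _,im=snap(n,n+'14'); u,v=proj(n,[rc])[0]; print(n,u,v)
    g=cv2.cvtColor(im,cv2.COLOR_RGB2GRAY); u,v=int(u),int(v); print(g[v-16:v+17:2,u-20:u+21:2])
```

```text
shift [0.0043 0.1492 0.0049] turn 0.0003 yaw now -47.29
0.017572623590397112 [0.4324 0.0544 0.1548]
scene 270.216406592879 153.16588563702
[[ 81  64  81  83  83  85  84  82  81  82  80  78 122 155 153 149 148 150
  152 156 154]
 [ 82  63  82  82  83  82  85  83  82  81  80  74 122 155 151 150 150 155
  156 155 156]
 [ 83  64  78  85  83  83  85  83  82  80  79  78 120 149 148 147 149 152
  152 151 151]
 [ 83  64  79  82  83  83  84  86  84  81  80  80 119 147 146 147 149 152
  152 138  83]
 [ 82  70  78  80  81  82  84  86  84  86  90  86 123 151 151 146 149 155
  154 105  76]
 [ 65  66  70  72  75  81  85 113 131 157 156 151 137 146 148 154 154 157
  155 123  82]
 [ 85  83  84  84  85  92 141 143 122  86  78  78  94 131 153 152 148 151
  153 148 153]
 [ 85  85  84  85  83 127 148  89  58  54  56  51  55  72 131 150 156 155
  157 156 156]
 [ 78  80  81  82  83 151 136  71  57  56  53  54  52  64 113 155 157 156
  147 136 128]
 [ 77  79  80  80  81 143 136  72  59  62  77  68  54  67 141 153 121 114
  107 106 104]
 [ 78  79  79  77  80 112 139 122  77  82  92  76  84 132 147 110 103 1
[... 1407 characters left out ...]
8  48  48  49  52  54  64  64  64  66  66  64  62  37  40 173
  205 206 174]
 [ 51  50  50  49  47  49  47  51  66  67  69  66  67  68  65  37  40 182
  206 207 204]
 [ 52  51  47  49  48  45  44  51  68  68  67  67  68  69  66  34  39 186
  205 205 205]
 [ 52  50  47  44  45  45  47  50  69  68  67  69  71  70  67  40  47 166
  204 203 202]
 [ 50  50  46  48  44  46  47  46  67  70  70  69  69  69  66  40  48 178
  205 206 207]
 [ 50  48  51  49  48  43  44  41  54  72  70  70  74  71  72  42  42 166
  201 205 204]
 [ 50  49  47  47  45  44  44  43  42  58  70  72  70  73  69  40  47 168
  194 205 202]
 [ 52  52  50  49  45  43  47  41  44  46  68  74  72  77  73  38  46 136
  178 180 113]]
```

Scene pixels: the ring's top face is centred at ≈(269.2,153.3), predicted (270.2,153.2), so the held wrench is where the model says. Lowering to just above the hex.

>>> step_arm(moves=[[0.005,0.05,0.004,0.0003],[0.006,0.1,0.004,0.0003],[0.006,0.14,0.004,0.0003],[0.006,0.14,0.004,0.0003]])

```text
t: 31.6
tool_pos: [0.4346, 0.0537, 0.113]
eef_rot: [[0.676, -0.002, 0.737], [-0.737, -0.0, 0.676], [-0.001, -1.0, -0.002]]
wrist_force: [-0.5, -0.3, -4.9]
width: 0.018
```

Run:
```python
from w import *
s=read_state(); goto((.4344,.0539,.095),-47.4,s); print(s['width'],s['tool_pos'])
T=np.array(s['tool_pos']);R=np.array(s['eef_rot']); rc=T+R@[.0985,0,0]+[0,0,.018]
_,im=snap('scene','s15'); u,v=proj('scene',[rc])[0]; print(u,v,'hex',proj('scene',[.5012,-.0185,.097]))
g=cv2.cvtColor(im,cv2.COLOR_RGB2GRAY); u,v=int(u),int(v); print(g[v-12:v+13,u-16:u+17])
```

```text
shift [-0.0008  0.0599  0.    ] turn -0.0002 yaw now -47.49
0.018021056403545788 [0.4346 0.0537 0.113 ]
270.3477078368155 167.39039802175958 hex [[271.1767 178.1308]]
[[ 80  78  78  80  77  79  80  79  77  77  79  79  83  78  82  80  81  81
   82  80  84 120 146 151 152 152 151 154 154 153 156 154 155]
 [ 80  77  80  76  76  77  80  80  79  78  79  81  80  79  79  81  82  82
   82  79  85 120 149 152 152 153 153 155 154 154 152 154 156]
 [ 79  80  78  78  77  80  79  81  81  81  82  80  80  82  80  83  81  83
   84  77  85 122 149 154 152 152 155 153 155 154 152 152 152]
 [ 79  79  79  78  78  80  80  81  82  82  79  81  80  82  80  82  82  82
   81  80  86 124 151 154 152 153 154 154 156 155 154 152 152]
 [ 77  79  77  78  80  80  82  80  80  78  81  81  79  81  83  87  90  92
   87  83  86 119 144 149 152 152 153 155 157 156 156 155 155]
 [ 76  78  79  79  80  77  78  81  80  80  77  84  86  90 112 132 136 136
  128 110  93 111 132 140 145 150 155 153 156 156 155 157 157]
 [ 79  79  78  77  78  77  80  81  81  82  90 107 127 131 139 150 153 155
  151 140 130 132 132 125 128 135 142
[... 1792 characters left out ...]
1 146 143 142]
 [ 44  43  47  49  51  72  89  91  92  93  93  99 101 104 103 114 119 113
  106 109 109 109 109 111 112 112 118 138 147 148 144 143 140]
 [ 37  45  44  45  45  67  92 100  93  94  94  97  96  96  97 102 105 103
  102 104 105 106 108 113 112 115 128 146 148 146 143 140 139]
 [ 43  39  44  41  43  60  86  97  94  95  96  97  93  96  96 102 104  99
  101 104 104 104 106 110 114 122 135 141 139 137 138 137 137]
 [ 42  40  39  41  43  55  84  97  91  99 101  96  94  95  95  98 104 100
  103 106 103 102 107 107 110 111 113 115 118 119 126 132 134]
 [ 43  43  42  40  41  63 112 119  90  88  96 100 101  94  97  99 104 101
  103 106 105 106 109 113 119 108  97  92  92  90  99 110 119]]
```

The hex top (bright, u≈270.5, v≈170) shows through the ring hole (u 265–276), well centred. Lowering onto it in stages.

>>> step_arm(moves=[[0,0.03,0,0],[0,0.05,0,0],[0,0.06,0,0],[0,0.07,0,0],[0,0.08,0,0],[0,0.08,0,0]])

```text
t: 32.4
tool_pos: [0.4341, 0.0543, 0.0897]
eef_rot: [[0.676, -0.002, 0.737], [-0.737, 0.001, 0.676], [-0.002, -1.0, -0.001]]
wrist_force: [-3.5, 1.6, -0.3]
width: 0.018
```

>>> step_arm(moves=[[0,0.01,0,0],[0,0.02,0,0],[0,0.03,0,0],[0,0.03,0,0]])

```text
t: 32.9
tool_pos: [0.4338, 0.0555, 0.0811]
eef_rot: [[0.677, -0.003, 0.736], [-0.736, 0.002, 0.677], [-0.004, -1.0, -0.0]]
wrist_force: [-6.1, 4.0, 5.6]
width: 0.0181
```

>>> step_arm(moves=[[-0.004,0,0,0],[-0.005,0.005,-0.001,0],[-0.005,0.01,-0.001,0],[-0.005,0.01,-0.001,0]])

```text
t: 33.4
tool_pos: [0.4336, 0.0559, 0.0782]
eef_rot: [[0.677, -0.0, 0.736], [-0.736, 0.002, 0.677], [-0.002, -1.0, 0.001]]
wrist_force: [-6.0, 3.5, 4.4]
width: 0.0176
```

>>> step_arm(moves=[[-0.005,0.005,-0.001,0],[-0.005,0.01,-0.001,0],[-0.005,0.01,-0.001,0]])

```text
t: 33.78
tool_pos: [0.4333, 0.0563, 0.0755]
eef_rot: [[0.676, 0.002, 0.737], [-0.737, 0.001, 0.676], [0.0, -1.0, 0.002]]
wrist_force: [-4.2, 1.8, 3.7]
width: 0.0178
```

>>> step_arm(moves=[[-0.002,0.005,0,0],[-0.003,0.01,0,0],[-0.003,0.015,0,0],[-0.003,0.015,0,0]])

```text
t: 34.28
tool_pos: [0.4327, 0.0564, 0.0703]
eef_rot: [[0.676, 0.001, 0.737], [-0.737, 0.0, 0.676], [0.001, -1.0, 0.001]]
wrist_force: [-2.3, 2.2, 2.2]
width: 0.0177
```

>>> step_arm(moves=[[-0.001,0.005,0,0],[-0.001,0.01,0,0],[-0.001,0.015,0,0],[-0.001,0.015,0,0]])

```text
t: 34.78
tool_pos: [0.4327, 0.0564, 0.0659]
eef_rot: [[0.676, 0.001, 0.737], [-0.737, -0.0, 0.676], [0.001, -1.0, 0.001]]
wrist_force: [-2.3, 1.3, 5.0]
width: 0.0177
```

Run:
```python
from w import *
s=read_state(); print(s['wrist_force'],s['torque'],s['width'])
T=np.array(s['tool_pos']);R=np.array(s['eef_rot']); rc=T+R@[.0985,0,0]+[0,0,.018]
_,im=snap('scene','s16'); u,v=proj('scene',[rc])[0]; print(u,v,'ring top if seated z.097',proj('scene',[.5012,-.0185,.097]))
g=cv2.cvtColor(im,cv2.COLOR_RGB2GRAY); u,v=int(u),int(v); print(g[v-24:v+16,u-16:u+17:2])
```

```text
[-2.273   1.2951  4.9894] [-0.1039 -0.0216 -0.0713] 0.01769383872550886
272.65638163045037 181.8725273969898 ring top if seated z.097 [[271.1767 178.1308]]
[[ 79  79  80  80  82  83  81  81  82  82 150 153 154 156 155 154 156]
 [ 78  77  81  80  80  82  82  81  84  86 151 153 155 155 154 151 156]
 [ 77  80  81  80  81  82  81  80  81  86 147 151 155 156 154 154 156]
 [ 80  78  81  80  81  80  82  82  80  82 131 146 152 153 155 156 155]
 [ 80  79  80  81  81  81  84  82  80  81 113 125 143 153 156 154 156]
 [ 82  80  80  80  81  81  81  82  80  82 110 107 124 138 149 156 155]
 [ 81  79  79  80  80  79  80  83  83  82 124 108 109 119 142 152 157]
 [ 80  81  79  79  80  81  83  82  80  85 125 119 118 123 138 152 157]
 [ 82  78  80  82  81  82  79  81  81  82 124 138 135 129 144 156 157]
 [ 78  81  79  79  81  81  80  76  79  80 125 151 147 139 152 155 157]
 [ 85  84  80  81  80  83  80  80  80  79 125 155 154 151 158 157 156]
 [132 124  89  79  82  80  81  84  88  89 128 156 160 155 157 155 155]
 [153 150 132  90  87  85  89 110 132 125 143 159 157 158 156 155 154]
 [156 155 154 123 129
[... 1196 characters left out ...]
 84  81 132 111 100  99 105 105 105 104 112  78  62 130 169]
 [161 135  80  76 118 133 122 104 107 105 109 115 107  71  63 134 164]
 [156 123  78  74  92 133 139 132 121 126 124 120  90  73  64 148 156]
 [149 106  76  76  78 104 129 144 138 134 119 106  76  69  70 160 148]
 [147  95  71  74  71  81  96 117 119 116  94  82  76  67  78 166 141]
 [141  89  69  71  73  76  78  88  89  84  79  78  78  68  98 165 127]
 [137  86  62  64  67  71  76  74  77  78  74  68  74  64 121 166 112]
 [127  88  56  57  55  63  62  68  70  71  74  68  71  62 133 164 100]
 [118 102  59  56  55  56  58  59  59  63  68  66  66  64 146 158  98]
 [111 122  58  56  56  57  55  55  56  56  58  63  62  69 165 152  93]]
```

Scene pixels: the ring centre is at v≈176 where a rigid hold would give 182. So the ring has seated on the flange and the handle pivoted ~5° in the pads as I kept lowering. Raising the grip to level it.

>>> step_arm(moves=[[0,-0.015,0,0],[0,-0.03,0,0],[0,-0.038,0,0],[0,-0.038,0,0]])

```text
t: 35.33
tool_pos: [0.4317, 0.0566, 0.0771]
eef_rot: [[0.676, -0.001, 0.737], [-0.737, -0.0, 0.676], [-0.0, -1.0, -0.0]]
wrist_force: [0.3, 0.4, -5.5]
width: 0.018
```

```bash
cat >> w.py <<'E'
def look(name):
    s=read_state(); print('F',s['wrist_force'],'M',s['torque'],s['width'],s['tool_pos'])
    T=np.array(s['tool_pos']);R=np.array(s['eef_rot']); rc=T+R@[.0985,0,0]+[0,0,.018]
    _,im=snap('scene',name); u,v=proj('scene',[rc])[0]; print('pred',u,v)
    g=cv2.cvtColor(im,cv2.COLOR_RGB2GRAY); print('v0 160 u0 256'); print(g[160:190,256:288:2])
    return s
E
python3 -c "
from w import *
look('s17')"
```

```text
F [ 0.3346  0.3504 -5.4672] M [0.2498 0.0322 0.0252] 0.01803089668389818 [0.4317 0.0566 0.0771]
pred 272.7122801257798 178.22162836784656
v0 160 u0 256
[[ 78  80  82  80  81  82  83  81  79  83 132 144 154 155 156 157]
 [ 77  79  80  81  82  81  84  80  80  82 113 124 144 150 152 156]
 [ 79  81  80  81  81  81  80  81  82  83 107 109 125 134 152 156]
 [ 80  80  81  82  83  81  82  86  84  84 125 106 111 121 142 154]
 [ 79  79  79  81  80  82  81  82  81  83 124 116 116 122 138 152]
 [ 77  79  81  79  82  81  83  80  82  81 123 136 134 127 145 154]
 [ 80  81  81  81  80  80  82  88  89  89 123 151 145 140 153 155]
 [ 87  83  80  81  79  91 111 133 137 132 122 156 155 150 154 155]
 [134 126  89  79  87 130 141 157 151 149 139 157 156 155 156 155]
 [156 151 131  88 123 152 133 128 118 113 135 159 157 157 157 156]
 [155 154 153 113 155 141  96  87  78  73 106 146 161 156 154 153]
 [147 149 150 132 163 109  69  62  59  57  76 117 163 152 145 146]
 [118 122 131 142 157  94  62  57  58  52  58  80 141 149 152 150]
 [ 84  95 112 145 147  87  57  58  59  54  54  64 121 154 158 158]
 [ 58  66 
[... 362 characters left out ...]
 137 134 149 125 100  91  99]
 [ 42  48 133  97  90 100 120 137 152 155 141 127 108  91  79 124]
 [ 45  52 136  93  90  95  99 113 124 130 119 107 103  89  73 133]
 [ 71  78 131  87  90  94 100 103 106 105 107 105 102  88  76 129]
 [136 131 123  83 105  92 100 103 104 102 106 106 105  96  73 129]
 [163 152 112  93 130  98  98 102 102 103 108 104 118  98  68 128]
 [166 152  94  97 149 114 104 100 105 104 109 117 141  97  69 128]
 [166 151  87  91 154 145 128 102 112 112 119 140 151  92  66 130]
 [163 140  84  83 145 156 148 119 127 131 145 156 140  79  65 131]
 [159 136  78  75 117 154 154 143 146 149 156 155 116  77  61 134]
 [157 125  78  77  91 136 153 154 152 155 153 135  97  70  62 145]]
```

The ring rose with the hand, so it is tilted ~7° nose-up in the pads. I'll take it back to the tray to level it, then re-grip harder; I also learned the hex sits ~2–3 mm nearer along the wrench axis.

>>> step_arm(moves=[[0,-0.1,0,0],[0,-0.2,0,0],[0,-0.3,0,0],[0,-0.3,0,-0.03],[0,-0.3,0,-0.06],[0,-0.3,0,-0.09],[0,-0.3,0,-0.12],[0,-0.3,0,-0.15],[0,-0.3,0,-0.158],[0,-0.3,0,-0.158],[0,-0.3,0,-0.158]])

```text
t: 36.75
tool_pos: [0.4315, 0.0562, 0.1669]
eef_rot: [[0.987, -0.001, -0.162], [0.162, -0.001, 0.987], [-0.001, -1.0, -0.0]]
wrist_force: [0.7, -0.4, -5.5]
width: 0.018
```

```bash
python3 -c "
from w import *
s=read_state(); print(s['tool_pos'],s['width']); goto((.4293,.0538,.03),9.35,s)"
```

```text
[0.4315 0.0562 0.1669] 0.01799321981964963
shift [-0.0078  0.4562 -0.0065] turn -0.0001 yaw now 9.3
```

>>> step_arm(moves=[[-0.008,0.1,-0.006,0],[-0.008,0.25,-0.006,0],[-0.008,0.4,-0.006,0],[-0.008,0.456,-0.006,0],[-0.008,0.48,-0.006,0],[-0.008,0.5,-0.006,0],[-0.008,0.52,-0.006,0],[-0.008,0.52,-0.006,0]])

```text
t: 37.75
tool_pos: [0.4301, 0.0544, 0.0113]
eef_rot: [[0.987, 0.0, -0.163], [0.163, 0.0, 0.987], [0.0, -1.0, -0.0]]
wrist_force: [-0.0, 0.3, -4.8]
width: 0.0177
```

>>> step_arm(moves=[[0,0,0,0],[0,0,0,0],[0,0.01,0,0],[0,0.015,0,0],[0,0.015,0,0]], claw=0.4)

```text
t: 38.38
tool_pos: [0.4299, 0.0543, 0.0065]
eef_rot: [[0.987, -0.0, -0.163], [0.163, -0.0, 0.987], [-0.0, -1.0, -0.0]]
wrist_force: [-0.8, 1.1, -0.6]
width: 0.0341
```

```bash
python3 -c "
from w import *
s=read_state(); print(s['tool_pos'],s['width'])
_,im=snap('scene','s18'); p=proj('scene',[[.5267,.0695,.024],[.4283,.0535,.022]]); print(p)
g=cv2.cvtColor(im,cv2.COLOR_RGB2GRAY); u,v=p[0].astype(int); print(g[v-12:v+13,u-16:u+17:2])
im0=cv2.imread('pics/scene0.png'); g0=cv2.cvtColor(im0,cv2.COLOR_BGR2GRAY); print(g0[v-12:v+13,u-16:u+17:2])
"
```

```text
[0.4299 0.0543 0.0065] 0.03408586949229436
[[300.9804 217.6525]
 [311.3766 189.7113]]
[[127  92 152 159 133  55  50  46  55 134 155 161 157 108 118  50  45]
 [114 106 154 159 113  48  46  49  63 141 158 161 153 130 116  51  47]
 [108 113 156 157 102  47  50  48  84 140 158 161 148 142 106  48  48]
 [101 123 155 153  83  44  47  50 105 138 158 162 142 145  84  49  49]
 [ 95 129 158 147  63  43  44  50 124 144 157 159 136 136  64  49  48]
 [ 89 140 158 133  49  41  46  64 132 143 161 159 133 127  56  47  46]
 [ 94 152 158 112  47  55  75 119 148 148 167 157 138 121  50  48  47]
 [ 98 157 155  87  59 113 130 150 149 147 168 155 142 118  46  46  47]
 [105 160 157  68  78 153 146 135 118 114 133 149 154 120  42  44  46]
 [118 161 149  58 115 161 121  91  79  75  90 127 155 124  42  43  47]
 [129 160 132  57 139 147  86  70  62  58  67  93 141 135  67  48  46]
 [141 160 113  59 151 127  71  57  62  57  56  73 132 153 123  65  43]
 [152 156  85  71 164 109  63  58  59  56  54  64 120 166 151  70  46]
 [155 147  63  86 168 103  62  55  66  64  56  64 104 169 152  70  43]
 [158 137  55 106 16
[... 1837 characters left out ...]
 54 112 142 122  75 133 144 143 120  77 138 142 125  51  46]
 [153 108  61 128 121 146  88 110 130 123  98 103 148 128 113  44  48]
 [151  85  71 137 100 148 136 103 102  90  99 137 142 112 102  45  49]
 [143  64  88 136  91 119 151 134 127 121 132 150 123 106  78  46  50]
 [132  52 104 139  92  97 121 133 143 146 130 130 110 100  57  47  49]
 [122  50  85 110  86  90  90 110 120 126 111 109 107 102  52  46  47]
 [ 99  51  52  67  72  72  78  95 100 105 108 106 111 105  48  49  47]
 [ 75  51  51  79 102  77  72  80  85  94 104 104 115  97  47  48  49]
 [ 63  49  52 103 131 124 114  93  76  76  84  94 126  81  47  50  46]
 [ 53  48  50  96 130 140 137 130 121  94  61  70 100  64  47  49  49]]
```

The wrench lies flat again (ring ~2 mm forward in its pocket). I'll grip 10 mm further toward the ring, a little deeper and harder.

>>> step_arm(moves=[[0.015,0,0,0],[0.033,0.007,0,0],[0.033,0.007,0,0]])

```text
t: 38.8
tool_pos: [0.4405, 0.0562, 0.0044]
eef_rot: [[0.987, 0.001, -0.163], [0.163, 0.0, 0.987], [0.001, -1.0, -0.0]]
wrist_force: [0.4, -0.5, -0.4]
width: 0.0342
```

>>> step_arm(moves=[[0,0,0,0],[0,0,0,0],[0,0,0,0],[0,0,0,0],[0,0,0,0]], claw=0.02, force=110)

```text
t: 39.42
tool_pos: [0.4396, 0.056, 0.0048]
eef_rot: [[0.987, 0.0, -0.163], [0.163, 0.0, 0.987], [0.0, -1.0, 0.0]]
wrist_force: [-0.9, -0.0, 6.2]
width: 0.0171
```

>>> step_arm(moves=[[0,-0.03,0,0],[0,-0.07,0,0],[0,-0.15,0,0],[0,-0.25,0,0],[0,-0.4,0,0],[0,-0.5,0,0],[0,-0.5,0,0]])

```text
t: 40.3
tool_pos: [0.4406, 0.0561, 0.1564]
eef_rot: [[0.987, 0.005, -0.163], [0.163, 0.001, 0.987], [0.005, -1.0, 0.0]]
wrist_force: [1.2, -0.0, -6.4]
width: 0.0173
```

```bash
python3 -c "
from w import *
s=read_state(); print(s['tool_pos'],s['width'],s['wrist_force'])
c=np.array([.5005,-.0165]); th=np.radians(-47.4); L=.0905
P=c-L*np.array([np.cos(th),np.sin(th)]); goto((*P,.15),-47.4,s); print(P)"
```

```text
[0.4406 0.0561 0.1564] 0.017289284686112044 [ 1.1664 -0.0275 -6.4038]
shift [-0.0079  0.0213 -0.0189] turn 0.1577 yaw now 9.38
[0.4392 0.0501]
```

>>> step_arm(moves=[[-0.002,0,-0.005,0.028],[-0.005,0,-0.01,0.056],[-0.008,0.02,-0.019,0.084],[-0.008,0.06,-0.019,0.112],[-0.008,0.1,-0.019,0.14],[-0.008,0.13,-0.019,0.1577],[-0.008,0.13,-0.019,0.1577],[-0.008,0.13,-0.019,0.1577]])

```text
t: 41.3
tool_pos: [0.4378, 0.0499, 0.115]
eef_rot: [[0.678, -0.001, 0.735], [-0.735, -0.0, 0.678], [-0.001, -1.0, -0.001]]
wrist_force: [-0.7, 0.0, -5.0]
width: 0.017
```

```bash
python3 -c "
from w import *
s=read_state(); goto((.4392,.0501,.11),-47.4,s)
look('s19'); T=np.array(s['tool_pos']);R=np.array(s['eef_rot']); print(proj('scene',[T+R@[.0905,0,0]+[0,0,.0185]]))"
```

```text
shift [0.0029 0.0167 0.0039] turn 0.0003 yaw now -47.29
F [-0.6875  0.02   -4.9725] M [ 0.151   0.103  -0.0155] 0.017029028264315627 [0.4378 0.0499 0.115 ]
pred 268.2507285228599 167.19544842330347
v0 160 u0 256
[[ 79  79  79  79  91 137 154 148 143 143 147 147 152 155 154 155]
 [ 77  77  79  87 130 147 127 115 111 118 144 152 145 150 152 152]
 [ 79  80  82 121 157 119  89  81  71  83 115 145 139 134 149 155]
 [ 78  78  83 150 149  88  66  60  56  61  79 123 149 144 149 157]
 [ 78  78  89 157 122  69  58  57  55  54  59  95 155 149 158 156]
 [ 80  80 107 160 106  62  57  59  56  48  56  85 160 152 158 158]
 [ 79  78 121 164 102  61  57  56  56  52  56  84 161 152 157 147]
 [ 86  85 121 165  99  59  58  60  62  57  62  91 158 133 134 125]
 [131 123 111 158 105  62  59  82  81  76  63 117 157 116 111 108]
 [153 148 124 145 124  69  69 107 116  90  76 143 137 107 104 107]
 [156 155 143 122 142  99  78 110 106  87 115 150 117 104 113 126]
 [147 149 140 101 132 143 129 117 115 130 150 135 107 118 139 145]
 [120 125 123  90 103 141 155 135 142 150 136 115 108 132 151 147]
 [ 83  94 105  85
[... 444 characters left out ...]
00 119]
 [ 40  46 128  87  94 128 102 112 131 137 125 137 117  78  75 127]
 [ 44  53 134  86 124 130  97 107 123 129 121 140 144  80  72 133]
 [ 70  76 129  84 146 130  96 108 116 120 118 138 156  87  72 129]
 [136 130 122  86 154 134  98 103 113 117 114 137 154  95  73 127]
 [163 151 109  94 155 135  98 102 109 115 113 142 156  99  70 128]
 [167 150  96  97 157 142 104 103 110 111 119 153 154  97  69 131]
 [167 150  86  92 154 152 127 104 108 112 132 158 153  89  65 129]
 [160 139  82  84 141 156 146 120 121 130 151 158 137  80  66 132]
 [160 136  78  77 119 153 153 144 145 148 156 153 119  75  61 133]
 [155 124  78  77  91 137 154 154 153 154 153 134  93  73  64 145]]
[[271.5959 166.2906]]
```

Ring centre (271,166) matches the level prediction (271.6,166.3). Lowering onto the hex in steps.

>>> step_arm(moves=[[0.003,0.02,0.003,0.0003],[0.003,0.04,0.003,0.0003],[0.003,0.06,0.003,0.0003],[0.003,0.07,0.003,0.0003],[0.003,0.08,0.003,0.0003],[0.003,0.08,0.003,0.0003]])

```text
t: 42.1
tool_pos: [0.4393, 0.0499, 0.0913]
eef_rot: [[0.676, -0.001, 0.737], [-0.737, -0.0, 0.676], [-0.0, -1.0, -0.001]]
wrist_force: [0.5, 0.3, -5.1]
width: 0.017
```

>>> step_arm(moves=[[0,0.006,0,0],[0,0.012,0,0],[0,0.012,0,0]])

```text
t: 42.48
tool_pos: [0.4388, 0.0499, 0.0879]
eef_rot: [[0.675, -0.001, 0.738], [-0.738, 0.0, 0.675], [-0.001, -1.0, -0.001]]
wrist_force: [-3.5, -0.3, -1.5]
width: 0.0171
```

>>> step_arm(moves=[[-0.004,0,-0.004,0],[-0.004,0.005,-0.004,0],[-0.004,0.01,-0.004,0],[-0.004,0.01,-0.004,0]])

```text
t: 42.98
tool_pos: [0.438, 0.05, 0.0848]
eef_rot: [[0.676, 0.0, 0.737], [-0.737, -0.0, 0.676], [0.0, -1.0, -0.0]]
wrist_force: [-0.5, -0.2, -2.7]
width: 0.0172
```

Lateral force is gone. Continuing down.

>>> step_arm(moves=[[0,0.006,0,0],[0,0.012,0,0],[0,0.018,0,0],[0,0.018,0,0]])

```text
t: 43.48
tool_pos: [0.438, 0.05, 0.0796]
eef_rot: [[0.676, 0.0, 0.737], [-0.737, 0.0, 0.676], [0.0, -1.0, 0.0]]
wrist_force: [-2.8, 0.3, 2.3]
width: 0.0172
```

>>> step_arm(moves=[[-0.002,0,-0.003,0],[-0.002,0.004,-0.003,0],[-0.002,0.006,-0.003,0],[-0.002,0.006,-0.003,0]])

```text
t: 43.98
tool_pos: [0.4377, 0.0499, 0.078]
eef_rot: [[0.676, 0.002, 0.737], [-0.737, -0.0, 0.676], [0.001, -1.0, 0.002]]
wrist_force: [-0.3, 0.4, 5.9]
width: 0.017
```

```bash
python3 -c "
from w import *
s=look('s20'); T=np.array(s['tool_pos']);R=np.array(s['eef_rot']); print(proj('scene',[T+R@[.0905,0,0]+[0,0,.0185]]))"
```

```text
F [-0.2845  0.3512  5.8629] M [-0.3364 -0.3696 -0.0445] 0.016965421834573804 [0.4377 0.0499 0.078 ]
pred 268.99419695580684 178.73778266807844
v0 160 u0 256
[[ 77  80  80  80  79  79  82  83  80  82 132 147 154 153 155 156]
 [ 79  78  81  80  80  82  84  82  81  80 110 126 144 152 155 157]
 [ 79  82  78  80  82  82  83  81  80  82 110 108 124 137 151 156]
 [ 78  79  81  78  83  82  80  80  83  83 125 107 112 121 144 154]
 [ 76  80  78  82  79  81  83  81  83  85 126 120 118 123 140 153]
 [ 81  79  80  80  81  81  80  81  82  83 123 139 134 126 145 154]
 [ 79  80  81  82  78  80  80  81  80  81 125 152 147 139 153 154]
 [ 88  87  80  82  79  80  83  81  79  77 125 156 154 153 156 158]
 [133 123  91  82  80  82  78  82  87  88 128 154 155 157 157 156]
 [156 151 131  89  87  84  89  99 129 122 142 158 158 158 158 157]
 [157 156 152 123 126 118 124 138 151 150 154 151 157 156 157 154]
 [148 151 151 137 143 146 152 143 131 141 155 153 155 149 153 152]
 [119 125 130 134 152 151 132 116  96 109 128 160 156 145 152 149]
 [ 82  94 111 130 156 131  92  80  66  73  94 144 158 143 147 154]
 [ 59
[... 389 characters left out ...]
11 108]
 [ 40  48 132 121 156 100  90 110 128 120  91 119 142 103 103 105]
 [ 44  56 136 102 146 139 102  88 100  91 117 149 126 102  89 118]
 [ 72  75 130  93 118 150 139 137 131 129 152 141 112  91  78 125]
 [136 135 123  85  96 121 130 149 147 141 134 119 109  89  72 127]
 [163 152 112  81  91  96 102 121 123 123 106 110 107  89  70 128]
 [167 153  95  79  91  92  93 101 105 109 104 107 110  84  67 129]
 [166 153  90  81  98  94  96  98 103 107 106 108 115  81  65 131]
 [162 140  85  79 105  95  95  97 102 104 107 112 118  78  63 132]
 [162 138  79  77 105 112  99  97 103 104 112 129 112  73  60 135]
 [155 126  78  77  92 121 121 110 114 120 130 128  92  71  63 144]]
[[272.2688 177.8489]]
```

Ring centre (272,176.5) against hex top (272,177.5): engaged, nearly fully down. First clockwise swing of 60° about the hex.

>>> step_arm(moves=[[0.0046,0,0.0524,0.0278],[0.0182,0,0.1032,0.0556],[0.0404,0,0.1509,0.0833],[0.0706,0,0.1939,0.1111],[0.1078,0,0.2311,0.1389],[0.1509,0,0.2613,0.1667],[0.1509,0,0.2613,0.1667]])

```text
t: 44.9
tool_pos: [0.5259, 0.0697, 0.0766]
eef_rot: [[-0.298, 0.0, 0.955], [-0.955, -0.001, -0.298], [0.001, -1.0, 0.001]]
wrist_force: [3.6, -0.7, -4.2]
width: 0.0169
```

```bash
cat >> w.py <<'E'
def arc(L,phis):
    print([[round(L/.3*(1-np.cos(np.radians(p))),4),0,round(L/.3*np.sin(np.radians(p)),4),round(p/360,4)] for p in phis])
def ringc(L=.0905):
    s=read_state(); T=np.array(s['tool_pos']);R=np.array(s['eef_rot']); print('F',s['wrist_force'],'M',s['torque'],'w',s['width'],'ring centre',T+R@[L,0,0],'yaw',np.degrees(np.arctan2(R[1,0],R[0,0])))
E
python3 -c "
from w import *
ringc(); arc(.0905,[10,20,30,40,50,60])"
```

```text
F [ 3.5662 -0.6502 -4.2401] M [ 0.1126 -0.7519  0.2915] w 0.016933382438407932 ring centre [ 0.4989 -0.0167  0.0767] yaw -107.34465605827866
[[np.float64(0.0046), 0, np.float64(0.0524), 0.0278], [np.float64(0.0182), 0, np.float64(0.1032), 0.0556], [np.float64(0.0404), 0, np.float64(0.1508), 0.0833], [np.float64(0.0706), 0, np.float64(0.1939), 0.1111], [np.float64(0.1078), 0, np.float64(0.2311), 0.1389], [np.float64(0.1508), 0, np.float64(0.2613), 0.1667]]
```

Moment 0.29 N·m: it drives, and the wrench settled to z=0.0766. Continuing 50° more.

>>> step_arm(moves=[[0.0046,0,0.0524,0.0278],[0.0182,0,0.1032,0.0556],[0.0404,0,0.1508,0.0833],[0.0706,0,0.1939,0.1111],[0.1078,0,0.2311,0.1389],[0.1078,0,0.2311,0.1389]])

```text
t: 45.65
tool_pos: [0.5831, 0.0179, 0.0771]
eef_rot: [[-0.924, 0.003, 0.384], [-0.384, 0.0, -0.924], [-0.003, -1.0, 0.001]]
wrist_force: [4.9, 0.2, -3.6]
width: 0.0173
```

```bash
python3 -c "
from w import *
ringc(); arc(.0905,[-10,-20,-30,-40,-50,-60,-70,-80,-90,-100,-110])
_,im=snap('top','t21')
g=cv2.cvtColor(im,cv2.COLOR_RGB2HSV)
# jaw rubber dark line near right part of bay: column scan at u=470
u=455
for u in (430,450,470): print(u,im[140:190,u].max(1))
g0=cv2.imread('pics/top0.png')
for u in (430,450,470): print('before',u,g0[140:190,u].max(1))
"
```

```text
F [ 4.8741  0.181  -3.5505] M [ 0.058  -1.134   0.2066] w 0.017324034336021924 ring centre [ 0.4995 -0.0169  0.0769] yaw -157.4459905631141
[[np.float64(0.0046), 0, np.float64(-0.0524), -0.0278], [np.float64(0.0182), 0, np.float64(-0.1032), -0.0556], [np.float64(0.0404), 0, np.float64(-0.1508), -0.0833], [np.float64(0.0706), 0, np.float64(-0.1939), -0.1111], [np.float64(0.1078), 0, np.float64(-0.2311), -0.1389], [np.float64(0.1508), 0, np.float64(-0.2613), -0.1667], [np.float64(0.1985), 0, np.float64(-0.2835), -0.1944], [np.float64(0.2493), 0, np.float64(-0.2971), -0.2222], [np.float64(0.3017), 0, np.float64(-0.3017), -0.25], [np.float64(0.3541), 0, np.float64(-0.2971), -0.2778], [np.float64(0.4048), 0, np.float64(-0.2835), -0.3056]]
430 [145 225 234 227 227 222 221 224 229 232 233 234 235 236 235 237 235 236
 235 235 235 235 235 233 232 230 230 228 221 219 230 235 234 236 237 237
 226 166  85  47  39  49 111 185 215 221 221 222 216 184]
450 [158 142 137 136 131 133 132 134 136 143 148 154 153 154 155 155 154 154
 153 152 152 161 179 204 228 236 236 235 235 238 238 225 155  75  44  4
[... 212 characters left out ...]
20 220 199 156 171 223 235 236 233 226 190 138 135 201]
before 430 [107 173 192 188 184 187 189 189 188 189 188 186 186 185 186 181 181 181
 185 185 188 189 190 188 187 189 191 188 190 189 189 186 182 184 187 187
 185 184 184 180 159  90  40  30  31  71 127 154 166 168]
before 450 [185 188 189 190 193 189 188 187 188 185 185 187 184 181 183 184 190 189
 186 187 186 186 186 188 188 188 183 183 187 187 188 186 181 181 177 143
  78  36  31  36  76 130 158 165 166 168 164 143 117 153]
before 470 [189 187 186 186 187 186 188 184 182 185 187 190 187 187 185 186 186 186
 186 189 190 186 184 187 187 188 186 183 180 171 125  65  33  25  33  81
 139 162 164 167 165 159 134 121 159 170 142 104  98 150]
```

The jaw advanced ~3.5 px (≈7 mm, 1.4 rad), so the ratchet works. Back stroke.

>>> step_arm(moves=[[0.0046,0,-0.0524,-0.0278],[0.0182,0,-0.1032,-0.0556],[0.0404,0,-0.1508,-0.0833],[0.0706,0,-0.1939,-0.1111],[0.1078,0,-0.2311,-0.1389],[0.1508,0,-0.2613,-0.1667],[0.1985,0,-0.2835,-0.1944],[0.2493,0,-0.2971,-0.2222],[0.3017,0,-0.3017,-0.25],[0.3541,0,-0.2971,-0.2778],[0.4048,0,-0.2835,-0.3056],[0.4048,0,-0.2835,-0.3056]])

```text
t: 47.2
tool_pos: [0.4373, 0.0497, 0.0779]
eef_rot: [[0.676, 0.002, 0.737], [-0.737, 0.001, 0.676], [0.001, -1.0, 0.002]]
wrist_force: [5.0, -1.1, -6.1]
width: 0.0173
```

```bash
python3 -c "
from w import *
ringc()"
```

```text
F [ 4.9618 -1.1073 -6.1145] M [-0.0378 -0.5644  0.1025] w 0.01725506172922324 ring centre [ 0.4985 -0.0169  0.078 ] yaw -47.43716004058867
```

>>> step_arm(moves=[[0.0056,0.003,0.0534,0.0278],[0.0192,0.003,0.1042,0.0556],[0.0414,0.003,0.1518,0.0833],[0.0716,0.003,0.1949,0.1111],[0.1088,0.003,0.2321,0.1389],[0.1518,0.003,0.2623,0.1667],[0.1995,0.003,0.2845,0.1944],[0.2503,0.003,0.2981,0.2222],[0.3027,0.003,0.3027,0.25],[0.3551,0.003,0.2981,0.2778],[0.4058,0.003,0.2845,0.3056],[0.4058,0.003,0.2845,0.3056]])

```text
t: 48.7
tool_pos: [0.5831, 0.0179, 0.0765]
eef_rot: [[-0.924, 0.002, 0.382], [-0.382, -0.001, -0.924], [-0.001, -1.0, 0.001]]
wrist_force: [3.8, -0.9, -3.3]
width: 0.017
```

```bash
cat >> w.py <<'E'
def jaw(n):
    _,im=snap('top',n); o=[]
    for u in (450,470,485):
        c=im[150:190,u].max(1).astype(int); k=c[8:].argmin()+8; w=np.clip(120-c[k-4:k+5],0,None); o.append(round(150+k-4+(w*np.arange(len(w))).sum()/w.sum(),2))
    print('jaw px',o)
E
python3 -c "
from w import *
ringc(); jaw('t22')
im=cv2.imread('pics/top0.png')
for u in (450,470,485): print(im[150:190,u].max(1))"
```

```text
F [ 3.7554 -0.9056 -3.258 ] M [-0.2661 -0.949   0.2381] w 0.017034196723094683 ring centre [ 0.4995 -0.0167  0.0763] yaw -157.54586388223962
jaw px [np.float64(171.66), np.float64(166.06), np.float64(162.58)]
[185 187 184 181 183 184 190 189 186 187 186 186 186 188 188 188 183 183
 187 187 188 186 181 181 177 143  78  36  31  36  76 130 158 165 166 168
 164 143 117 153]
[187 190 187 187 185 186 186 186 186 189 190 186 184 187 187 188 186 183
 180 171 125  65  33  25  33  81 139 162 164 167 165 159 134 121 159 170
 142 104  98 150]
[185 188 186 183 187 187 186 185 184 186 187 187 187 183 179 171 130  69
  34  31  46  93 139 158 160 166 162 158 136 116 148 166 146 105  95 137
 163 170 170 168]
```

The jaw has moved ~6.4 px (≈13 mm). Next cycle.

>>> step_arm(moves=[[0.0046,0,-0.0524,-0.0278],[0.0182,0,-0.1032,-0.0556],[0.0404,0,-0.1508,-0.0833],[0.0706,0,-0.1939,-0.1111],[0.1078,0,-0.2311,-0.1389],[0.1508,0,-0.2613,-0.1667],[0.1985,0,-0.2835,-0.1944],[0.2493,0,-0.2971,-0.2222],[0.3017,0,-0.3017,-0.25],[0.3541,0,-0.2971,-0.2778],[0.4048,0,-0.2835,-0.3056],[0.4048,0,-0.2835,-0.3056]])

```text
t: 50.25
tool_pos: [0.4372, 0.05, 0.0772]
eef_rot: [[0.675, 0.001, 0.737], [-0.737, 0.001, 0.675], [0.0, -1.0, 0.001]]
wrist_force: [3.6, -2.7, -6.0]
width: 0.0173
```

>>> step_arm(moves=[[0.0046,0.002,0.0524,0.0278],[0.0182,0.002,0.1032,0.0556],[0.0404,0.002,0.1508,0.0833],[0.0706,0.002,0.1939,0.1111],[0.1078,0.002,0.2311,0.1389],[0.1508,0.002,0.2613,0.1667],[0.1985,0.002,0.2835,0.1944],[0.2493,0.002,0.2971,0.2222],[0.3017,0.002,0.3017,0.25],[0.3541,0.002,0.2971,0.2778],[0.4048,0.002,0.2835,0.3056],[0.4048,0.002,0.2835,0.3056]])

```text
t: 51.75
tool_pos: [0.5831, 0.018, 0.0761]
eef_rot: [[-0.924, 0.002, 0.382], [-0.382, -0.001, -0.924], [-0.001, -1.0, 0.002]]
wrist_force: [3.1, -1.8, -2.5]
width: 0.0169
```

```bash
python3 -c "
from w import *
ringc(); jaw('t23')"
```

```text
F [ 3.069  -1.7756 -2.5001] M [-0.516  -0.8865  0.3922] w 0.016877162135081576 ring centre [ 0.4995 -0.0165  0.076 ] yaw -157.5562921374005
jaw px [np.float64(167.94), np.float64(162.21), np.float64(158.86)]
```

Jaw has travelled ≈20.7 mm and the moment is rising (pad touching). One more cycle, stopping short of the stop to check.

>>> step_arm(moves=[[0.0046,0,-0.0524,-0.0278],[0.0182,0,-0.1032,-0.0556],[0.0404,0,-0.1508,-0.0833],[0.0706,0,-0.1939,-0.1111],[0.1078,0,-0.2311,-0.1389],[0.1508,0,-0.2613,-0.1667],[0.1985,0,-0.2835,-0.1944],[0.2493,0,-0.2971,-0.2222],[0.3017,0,-0.3017,-0.25],[0.3541,0,-0.2971,-0.2778],[0.4048,0,-0.2835,-0.3056],[0.4048,0,-0.2835,-0.3056]])

```text
t: 53.3
tool_pos: [0.4372, 0.0501, 0.0767]
eef_rot: [[0.675, 0.001, 0.737], [-0.737, 0.001, 0.675], [0.0, -1.0, 0.001]]
wrist_force: [4.4, -3.1, -5.5]
width: 0.017
```

>>> step_arm(moves=[[0.0046,0.002,0.0524,0.0278],[0.0182,0.002,0.1032,0.0556],[0.0404,0.002,0.1508,0.0833],[0.0706,0.002,0.1939,0.1111],[0.1078,0.002,0.2311,0.1389],[0.1508,0.002,0.2613,0.1667],[0.1985,0.002,0.2835,0.1944],[0.2493,0.002,0.2971,0.2222],[0.2493,0.002,0.2971,0.2222]])

```text
t: 54.42
tool_pos: [0.5541, 0.0554, 0.0755]
eef_rot: [[-0.608, 0.0, 0.794], [-0.794, -0.001, -0.608], [0.001, -1.0, 0.001]]
wrist_force: [3.2, -2.1, -0.1]
width: 0.0171
```

```bash
python3 -c "
from w import *
ringc(); jaw('t24')"
```

```text
F [ 3.1689 -2.0808 -0.077 ] M [-0.5941 -0.6568  0.3957] w 0.01709973131692276 ring centre [ 0.4991 -0.0165  0.0756] yaw -127.42343016316158
jaw px [np.float64(166.49), np.float64(160.57), np.float64(157.47)]
```

>>> step_arm(moves=[[0.0046,0,0.0524,0.0278],[0.0182,0,0.1032,0.0556],[0.0182,0,0.1032,0.0556]])

```text
t: 54.85
tool_pos: [0.5753, 0.0326, 0.0756]
eef_rot: [[-0.842, 0.001, 0.54], [-0.54, 0.0, -0.842], [-0.001, -1.0, 0.0]]
wrist_force: [4.2, -2.0, -2.2]
width: 0.0171
```

```bash
python3 -c "
from w import *
ringc(); jaw('t25')"
```

```text
F [ 4.2073 -2.0451 -2.1894] M [-0.4301 -0.8056  0.5476] w 0.01707730926924574 ring centre [ 0.4991 -0.0163  0.0755] yaw -147.3225657514938
jaw px [np.float64(166.41), np.float64(160.41), np.float64(157.32)]
```

The black pad stopped moving (it is on the tins) while the wrench turned on, so the spring is now compressing. Estimated hex ≈4.8 rad; another 10°, then one more cycle toward the stop.

>>> step_arm(moves=[[0.0046,0,0.0524,0.0278],[0.0046,0,0.0524,0.0278]])

```text
t: 55.15
tool_pos: [0.5829, 0.0181, 0.0759]
eef_rot: [[-0.924, 0.003, 0.382], [-0.382, 0.0, -0.924], [-0.003, -1.0, 0.001]]
wrist_force: [5.8, -2.5, -1.0]
width: 0.0175
```

>>> step_arm(moves=[[0.0046,0,-0.0524,-0.0278],[0.0182,0,-0.1032,-0.0556],[0.0404,0,-0.1508,-0.0833],[0.0706,0,-0.1939,-0.1111],[0.1078,0,-0.2311,-0.1389],[0.1508,0,-0.2613,-0.1667],[0.1985,0,-0.2835,-0.1944],[0.2493,0,-0.2971,-0.2222],[0.2493,0,-0.2971,-0.2222]])

```text
t: 56.28
tool_pos: [0.4788, 0.0717, 0.0763]
eef_rot: [[0.218, 0.002, 0.976], [-0.976, 0.0, 0.218], [0.0, -1.0, 0.002]]
wrist_force: [4.9, -1.9, -4.3]
width: 0.0172
```

>>> step_arm(moves=[[0.0046,0,0.0524,0.0278],[0.0182,0,0.1032,0.0556],[0.0404,0,0.1508,0.0833],[0.0706,0,0.1939,0.1111],[0.0879,0,0.2134,0.125],[0.0879,0,0.2134,0.125]])

```text
t: 57.02
tool_pos: [0.5465, 0.0605, 0.0754]
eef_rot: [[-0.534, -0.001, 0.845], [-0.845, -0.0, -0.534], [0.001, -1.0, -0.001]]
wrist_force: [2.9, -1.3, -2.3]
width: 0.0174
```

```bash
python3 -c "
from w import *
ringc(); jaw('t26')
for n in ('top0','t23','t25','t26'):
    im=cv2.imread('pics/'+n+'.png'); print(n,im[155:195,470].max(1))"
```

```text
F [ 2.9101 -1.3165 -2.3353] M [-0.5411 -0.4151  1.0048] w 0.017397505138863525 ring centre [ 0.4982 -0.016   0.0755] yaw -122.28572966552767
jaw px [np.float64(166.42), np.float64(160.39), np.float64(157.33)]
top0 [186 186 186 186 189 190 186 184 187 187 188 186 183 180 171 125  65  33
  25  33  81 139 162 164 167 165 159 134 121 159 170 142 104  98 150 170
 172 172 171 172]
t23 [219 176 127 113 109  83  52  44  38  45 114 189 215 219 219 215 194 148
 163 223 233 235 235 236 236 235 236 234 235 233 224 190 136 131 200 223
 224 224 224 225]
t25 [215 173 129 111 107  76  51 109 185 212 217 217 216 199 160 146 202 229
 232 233 233 232 233 234 235 233 234 234 234 230 224 188 136 132 198 221
 223 222 223 222]
t26 [210 169 125 108 104  72  50 103 173 203 213 215 211 196 154 145 197 227
 232 231 230 229 230 232 230 231 230 231 230 228 221 185 131 130 193 218
 219 221 220 220]
```

The jaw body's outer edge has moved ~13.4 px (≈27 mm, 5.4 rad), the pad strip has thinned by ≈5 mm, and the moment jumped to 1.0 N·m, so the hex is at its stop. Backing off 10° and lifting the wrench.

>>> step_arm(moves=[[0.0046,0,-0.0524,-0.0278],[0.0046,0,-0.0524,-0.0278],[0.0046,-0.01,-0.0524,-0.0278],[0.0046,-0.025,-0.0524,-0.0278],[0.0046,-0.05,-0.0524,-0.0278],[0.0046,-0.08,-0.0524,-0.0278],[0.0046,-0.12,-0.0524,-0.0278],[0.0046,-0.2,-0.0524,-0.0278],[0.0046,-0.3,-0.0524,-0.0278],[0.0046,-0.3,-0.0524,-0.0278]])

```text
t: 58.32
tool_pos: [0.5324, 0.068, 0.1662]
eef_rot: [[-0.386, 0.0, 0.922], [-0.922, 0.004, -0.386], [-0.003, -1.0, -0.001]]
wrist_force: [-0.2, -0.3, -5.2]
width: 0.0167
```

```bash
python3 -c "
from w import *
ringc(); s=read_state(); T=np.array(s['tool_pos']);R=np.array(s['eef_rot'])
for L in (.0905,): print(proj('scene',[T+R@[L,0,0]+[0,0,.0185]]))
_,im=snap('scene','s27'); u,v=proj('scene',[T+R@[.0905,0,0]+[0,0,.0185]])[0].astype(int); g=cv2.cvtColor(im,cv2.COLOR_RGB2GRAY); print(u-16,v-14); print(g[v-14:v+14,u-16:u+17:2])
im=cv2.imread('pics/t26.png')
th=np.radians(9.35); H=np.array([.4396,.056]); goto((*H,.1664),9.35,s)
goto((.5,.09,.17),-80,s)"
```

```text
F [-0.2125 -0.2842 -5.1667] M [ 0.1146 -0.0716  0.0067] w 0.016721253270552634 ring centre [ 0.4975 -0.0155  0.1659] yaw -112.70638230438382
[[271.3122 149.0088]]
255 135
[[ 80  85  84  84  83  85  81  79  75  86 152 156 153 120  36  32  33]
 [ 83  84  84  82  84  82  80  78  79  84 153 157 156 116  35  38  35]
 [ 84  84  84  84  84  84  80  78  80  81 154 156 153 101  35  35  34]
 [ 86  84  86  86  86  84  83  78  78  80 151 155 151  78  36  36  37]
 [ 84  84  83  83  83  84  80  79  79  81 152 153 148  60  46  37  37]
 [ 83  82  82  85  86  85  84  79  79  83 152 153 140  50  51  42  37]
 [ 84  85  84  85  84  83  83  82  78  83 150 151 133  52  57  45  40]
 [ 85  82  81  84  84  83  83  80  77  83 146 148 134  51  64  45  39]
 [ 83  83  84  83  86  85  85  80  79  82 148 150 138  69  68  44  41]
 [ 82  83  82  83  85  85  82  80  79  80 149 150 138  75  69  41  41]
 [ 78  78  81  85  86  85  80  80  77  85 148 154 125  77  70  37  39]
 [ 70  72  76  83  83  85  85  81  78  83 137 151 102  74  68  39  38]
 [ 68  71  77  85  83  86  82  79  80  80 126 140  86  76  63  44  38]
 [ 77 
[... 480 characters left out ...]
0 104  67]
 [ 79  78  80  77  79  80  77  82  80  59  56  44  46  46  54  92  73]
 [ 79  78  79  81  80  79  79  79  82  79  52  42  37  44  46 100  77]
 [ 77  77  79  82  77  78  81  83  92 118  82  40  41  39  39  89  73]
 [ 80  78  82  79  81  81  82 108 116 115  84  44  40  41  42  58  53]
 [ 79  79  79  79  79  83  98 147 112  83  67  47  40  41  44  45  39]
 [ 81  78  77  79  78 108 124 129  81  61  54  47  40  41  43  42  44]
 [ 78  79  80  78  84 133 125  86  66  59  54  52  45  42  43  41  43]
 [ 79  81  77  80 106 140  97  69  68  60  57  64  78  46  41  42  43]]
shift [ 0.1564 -0.0008 -0.27  ] turn -0.339 yaw now -112.71
shift [-0.0259 -0.0124 -0.128 ] turn -0.0909 yaw now -112.71
```

```bash
python3 -c "
from w import *
im=cv2.imread('pics/s27.png'); g=cv2.cvtColor(im,cv2.COLOR_BGR2GRAY); print('v155 u250'); print(g[152:192,250:300:2])
_,b=snap('wrist','w27'); g=cv2.cvtColor(b,cv2.COLOR_RGB2GRAY); print(g[140:400:10,250:390:6])"
```

```text
v155 u250
[[ 83  82  80  82  81  80  81  80  79  79  74  46  68  78  66  56  59  78
   65  40  41  42  40  38  41]
 [ 81  78  79  79  78  79  80  78  80  77  75  44  67  69  56  52  64  84
   97  38  42  41  44  41  43]
 [ 79  78  78  77  77  78  78  76  80  80  83  61  59  61  49  45  57  87
  105  44  43  45  44  42  43]
 [ 77  80  78  81  79  81  80  81  80  80  81  72  55  50  43  41  42  70
   96  44  40  41  42  42  39]
 [ 80  80  81  80  78  81  80  81  80  81  81  83  65  45  40  41  41  62
  108  45  40  39  40  42  39]
 [ 76  81  80  78  81  81  80  80  80  81  87 103 106  45  42  40  41  53
  102  44  40  46  39  41  40]
 [ 77  80  78  80  80  79  77  81  83  93 120 121 108  52  37  40  39  42
   69  44  47  46  41  42  39]
 [ 79  78  79  79  80  82  81  81  88 127 134  99  73  53  41  41  41  44
   45  47  45  48  37  41  39]
 [ 78  78  80  79  80  79  81  86 122 133 110  67  55  53  42  39  43  39
   42  46  49  46  42  44  38]
 [ 81  77  79  80  80  78  80 108 138 108  74  64  54  52  50  43  37  45
   42  42  48  47  44  43  38]
 [ 77  78  77  79  80  80  83 133 125  8
[... 5037 characters left out ...]
33  32  32  32  32  33  33  86 123 168 169 177 168 142 134  44  34
   34  34  35  35  34  36]
 [ 31  31  30  30  31  31  30  48 108 147 163 169 175 168 139 133  59  33
   32  32  33  32  32  32]
 [ 28  29  29  29  30  30  29 113 150 147 158 169 173 166 138 137 129  33
   32  32  31  30  31  30]
 [ 26  28  40  28  29  29  27 133 151 149 168 166 176 164 156 140 132  30
   30  31  29  38  36  29]
 [ 26  27  27  27  27  29  25 164 111  67  52  62  62  61  60  64 123  29
   30  29  28  28  27  27]
 [ 25  25  26  27  27  27  27  29  31  35  44  61  58  56  48  33  29  29
   29  29  28  27  26  26]
 [ 24  36  28  24  25  26  22  22  24  24  24  23  25  24  24  24  24  24
   27  26  26  26  38  29]]
```

```bash
python3 -c "
from w import *
s=dict(tool_pos=np.zeros(3),eef_rot=np.eye(3))
# w12: TCP z .0288, grip top .022, TCP at wrench x 0 -> y=+.0068
print('w12 pred tail/yellow end',proj('wrist',[[-.030,.0068,0],[-.030,.0068,.01]],s))
for a in (-10,0,10,20,30):
    c,n=np.cos(np.radians(a)),np.sin(np.radians(a)) # nose-down a: tail rises
    def pt(x,y): return [x*c-(-y)*0*n, y+ x*n,0]
    print(a,[proj('wrist',[pt(x,-.017)],s)[0].round(0) for x in(-.040,-.025,.02,.03)], proj('wrist',[[-.03*c,-.017-.03*n,.01],[-.03*c,-.017-.03*n,-.01]],s)[:,0].round(0))
b=cv2.imread('pics/w27.png'); h=cv2.cvtColor(b,cv2.COLOR_BGR2HSV)
print(h[170:250:4,320],)
for v in (205,215,235,250,265): 
    r=b[v,260:380].max(1); print(v,r)
"
```

```text
w12 pred tail/yellow end [[317.3822 200.1787]
 [338.4378 200.1631]]
-10 [array([317., 192.]), array([317., 227.]), array([317., 325.]), array([317., 346.])] [341. 294.]
0 [array([317., 195.]), array([317., 230.]), array([317., 321.]), array([317., 339.])] [341. 293.]
10 [array([317., 202.]), array([317., 235.]), array([317., 315.]), array([317., 330.])] [342. 292.]
20 [array([317., 213.]), array([317., 242.]), array([317., 309.]), array([318., 321.])] [343. 291.]
30 [array([317., 227.]), array([317., 251.]), array([317., 303.]), array([318., 311.])] [344. 290.]
[[ 23 163 228]
 [ 22 164 229]
 [ 23 164 228]
 [ 23 167 228]
 [ 22 168 228]
 [ 20 145  95]
 [ 19 124  76]
 [ 19 119  73]
 [ 19 119  71]
 [ 20 142  99]
 [ 22 169 217]
 [ 24 159 238]
 [ 24 161 237]
 [ 22 169 228]
 [ 22 174 199]
 [ 20 109  68]
 [ 19  85  57]
 [ 18  82  56]
 [ 19  77  53]
 [ 19  77  53]]
205 [231 230 231 231 231 230 230 230 231 231 231 230 230 230 230 230 230 230
 231 230 230 231 230 230 230 230 230 230 230 229 223 202 182 179 183 186
 188 190 192 192 186 161 120  86  72  68  68  67  68  68  69  69  70  69
  70  71
[... 1528 characters left out ...]
  52  52  51
  52  52  51  52  52  52  51  51  52  52  62 108 171 204 213 213 212 212
 212 211 209 208 210 211 213 214 216 217 218 218 219 218 219 219 219 218
 217 218 218 219 220 223 223 223 222 222 221 221]
265 [146 148 154 160 169 176 180 182 184 183 178 164 137 109  81  62  54  51
  51  49  50  50  52  68  92 108 112 113 113 113 113 113 114 113 110  98
  76  54  46  44  46  47  47  47  47  47  47  48  47  46  46  45  46  46
  47  46  46  47  46  47  45  47  46  47  46  46  46  46  47  47  47  46
  46  46  46  46  45  45  45  45  45  46  49  64  90 107 113 113 114 113
 114 114 115 115 113 104  85  66  58  58  57  57  58  59  62  77 106 140
 175 199 212 217 220 220 219 219 219 219 219 219]
```

The wrench is ~15–20° nose-down in the pads (the ring stuck during lift-off). That's harmless; it will level on the tray floor. Raising and swinging back over the tray.

>>> step_arm(moves=[[0.01,-0.1,-0.03,-0.028],[0.03,-0.13,-0.06,-0.056],[0.05,-0.13,-0.1,-0.084],[0.07,-0.13,-0.14,-0.112],[0.09,-0.13,-0.18,-0.14],[0.11,-0.13,-0.22,-0.168],[0.13,-0.13,-0.25,-0.196],[0.15,-0.13,-0.27,-0.224],[0.156,-0.13,-0.27,-0.252],[0.156,-0.13,-0.27,-0.28],[0.156,-0.13,-0.27,-0.308],[0.156,-0.13,-0.27,-0.339]])

```text
t: 59.92
tool_pos: [0.4379, 0.0551, 0.203]
eef_rot: [[0.987, -0.006, -0.164], [0.164, -0.0, 0.987], [-0.006, -1.0, 0.001]]
wrist_force: [-0.3, -0.1, -4.5]
width: 0.0168
```

>>> step_arm(moves=[[0,0,0,0],[0,0,0,0]])

```text
t: 60.18
tool_pos: [0.4393, 0.0548, 0.2039]
eef_rot: [[0.988, -0.003, -0.155], [0.155, -0.0, 0.988], [-0.003, -1.0, 0.0]]
wrist_force: [0.0, -0.5, -5.8]
width: 0.0168
```

```bash
python3 -c "
from w import *
ringc(); s=read_state(); goto((.4396,.056,.06),9.35,s)
T=np.array(s['tool_pos']);R=np.array(s['eef_rot'])
for a in (0,10,20,30):
    n,c=np.sin(np.radians(a)),np.cos(np.radians(a)); print(a,proj('scene',[T+R@[.0905*c+.0185*n*-1*-1*0,0.0905*n,0]+[0,0,.0185*c]]))
_,im=snap('scene','s28'); g=cv2.cvtColor(im,cv2.COLOR_RGB2GRAY); u,v=proj('scene',[T+R@[.0905,0,0]+[0,0,.0185]])[0].astype(int); print(u-24,v-16); print(g[v-16:v+44:2,u-24:u+25:2])"
```

```text
F [ 0.0328 -0.5067 -5.7877] M [-0.0314  0.1746  0.0209] w 0.016825177141601123 ring centre [0.5287 0.0688 0.2036] yaw 8.933954333951258
shift [0.003  0.4795 0.0037] turn -0.0012 yaw now 8.93
0 [[299.7706 154.6593]]
10 [[300.0062 159.9639]]
20 [[300.5738 164.3611]]
30 [[301.4415 167.7342]]
275 138
[[152 154 150 149 151 154 155 156 155 155 151 113  78  68  68  44  44  44
   44  50 139 156 158 157 156]
 [150 149 150 151 152 154 154 155 153 131  88  70  70  68  65  69  65  58
   44  55 147 156 156 157 159]
 [146 145 146 147 148 150 151 137 105  73  66  71  68  70  72 142 155 147
   97  59  84 130 154 157 155]
 [147 152 146 144 151 153 143  88  68  68  68  68  68  69  88 152 156 157
  106  69  71  73 107 145 153]
 [136 155 152 152 156 156 141  80  71  67  67  66  67  67 112 154 160 152
   93  70  68  67  69  79 112]
 [123 154 154 155 156 156 153 121  77  74  67  65  66  68 130 155 159 141
   82  70  71  70  69  67  67]
 [123 155 153 155 154 156 157 155 134  91  70  68  68  77 146 157 160 130
   73  68  68  69  68  72  72]
 [123 154 153 153 154 155 153 156 155 147 115  80  67  91 153 160 1
[... 1648 characters left out ...]
00 109 129 136 138 139 112  65  52  85
  143 145 132 122 109  64  50]
 [117 151 158 128  75  72 167 154 104 124 128 131 136 133 142 146 131 138
  149 148 147 151 148  77  41]
 [154 156 146  87  68  80 166 141 108 124 122 124 128 134 146 148 149 149
  148 148 150 149 148 117  90]
 [136 124  86  74  63 120 168 110 102 122 120 124 126 141 148 149 149 148
  149 149 148 149 149 149 148]
 [ 79  78  77  75  62 146 155  99 103 119 116 118 129 147 150 148 149 148
  148 150 150 149 150 151 149]
 [ 74  73  71  69  79 168 138  88 122 129 128 131 139 148 149 147 148 149
  149 148 149 150 150 149 149]
 [ 60  59  60  64 123 169 113  91 144 143 139 136 149 149 148 148 147 149
  150 150 150 149 148 149 149]]
```

Ring centre (302,164.5) matches a 20° nose-down tilt. Its front edge should touch the tray floor at TCP z≈0.044; lowering to there first.

>>> step_arm(moves=[[0.003,0.15,0.003,-0.001],[0.003,0.3,0.003,-0.001],[0.003,0.42,0.003,-0.001],[0.003,0.48,0.003,-0.001],[0.003,0.5,0.003,-0.001],[0.003,0.51,0.003,-0.001],[0.003,0.51,0.003,-0.001]])

```text
t: 61.1
tool_pos: [0.4417, 0.0555, 0.0521]
eef_rot: [[0.987, 0.002, -0.164], [0.164, -0.0, 0.987], [0.002, -1.0, -0.001]]
wrist_force: [0.7, -0.2, -5.4]
width: 0.0166
```

>>> step_arm(moves=[[0,0.01,0,0],[0,0.02,0,0],[0,0.03,0,0],[0,0.04,0,0],[0,0.04,0,0]])

```text
t: 61.72
tool_pos: [0.4401, 0.0552, 0.0403]
eef_rot: [[0.987, -0.001, -0.164], [0.164, -0.0, 0.987], [-0.001, -1.0, 0.0]]
wrist_force: [-5.9, -2.9, 9.3]
width: 0.0168
```

Contact at about the expected height. Continuing gently so it levels.

>>> step_arm(moves=[[-0.002,0.01,-0.001,0],[-0.004,0.02,-0.002,0],[-0.004,0.03,-0.002,0],[-0.004,0.03,-0.002,0]])

```text
t: 62.22
tool_pos: [0.4381, 0.056, 0.0308]
eef_rot: [[0.986, -0.003, -0.167], [0.167, 0.001, 0.986], [-0.003, -1.0, 0.002]]
wrist_force: [-6.2, -0.2, 6.2]
width: 0.017
```

>>> step_arm(moves=[[-0.004,0.015,0,0],[-0.004,0.03,0,0],[-0.004,0.045,0,0],[-0.004,0.06,0,0],[-0.004,0.06,0,0]])

```text
t: 62.85
tool_pos: [0.4374, 0.0549, 0.0124]
eef_rot: [[0.986, -0.003, -0.165], [0.165, 0.0, 0.986], [-0.003, -1.0, 0.001]]
wrist_force: [-5.1, -1.5, 1.4]
width: 0.017
```

>>> step_arm(moves=[[-0.003,0.01,0,0],[-0.003,0.018,0,0],[-0.003,0.018,0,0]])

```text
t: 63.22
tool_pos: [0.4376, 0.055, 0.0073]
eef_rot: [[0.986, -0.0, -0.165], [0.165, 0.0, 0.986], [-0.0, -1.0, 0.001]]
wrist_force: [-4.1, -0.5, 3.6]
width: 0.017
```

>>> step_arm(moves=[[0,0,0,0],[0,0,0,0],[0,0,0,0],[0,0,0,0]], claw=0.42)

```text
t: 63.72
tool_pos: [0.4383, 0.0547, 0.0072]
eef_rot: [[0.986, 0.001, -0.165], [0.165, -0.0, 0.986], [0.001, -1.0, -0.0]]
wrist_force: [-1.1, 0.4, -0.3]
width: 0.0358
```

```bash
python3 -c "
from w import *
_,im=snap('scene','s29'); g=cv2.cvtColor(im,cv2.COLOR_RGB2GRAY); print(g[205:232,285:318:2])"
```

```text
[[ 99 127 158 156  82  50  44  49 104 144 159 161 141 128  85  49  45]
 [ 97 138 159 149  63  47  46  49 114 151 158 159 135 140  65  48  47]
 [ 91 145 157 142  52  51  47  52 127 154 161 161 134 139  58  50  49]
 [ 92 151 156 130  51  46  47  62 136 155 160 159 138 127  53  50  48]
 [ 94 156 156 111  43  44  44  84 147 157 162 152 138 108  47  51  45]
 [107 158 156  84  42  42  49 100 148 153 161 146 139  88  48  48  47]
 [123 159 148  67  54  57  97 135 155 160 162 143 145  75  46  47  47]
 [132 161 133  51  99 116 138 154 142 162 160 145 148  67  44  47  48]
 [140 158 124  52 139 148 136 123 110 125 137 151 153  65  42  46  45]
 [153 161 112  62 158 139 104  81  73  83 103 144 157  69  42  46  44]
 [158 156  85  88 163 115  78  59  57  64  73 118 157  96  54  44  45]
 [158 148  64 109 150  92  66  57  56  55  63 100 162 139 100  46  47]
 [159 134  54 125 145  75  61  57  55  57  58  90 152 171 122  47  46]
 [158 114  52 137 145  69  59  63  62  58  55  81 141 176 120  48  48]
 [160  93  64 143 139  67  65 100  96  72  62  76 145 168 107  47  47]
 [156  73  86 141 138  70  83 136 134 127  94  80 157 154  84  47  49]
 [150  62 106 138 154  84 114 145 149 145 104 101 162 138  68  48  50]
 [135  52 118 125 163 120 106 123 135 126  92 137 153 124  57  46  49]
 [111  52 128 115 139 151 103  92 109  98 115 159 132 105  49  50  45]
 [ 89  61 135 105 104 150 140 137 147 134 147 146 117  85  48  47  51]
 [ 72  58 109  87  87 122 133 156 175 160 138 120 116  75  46  49  48]
 [ 60  49  63  70  70  84 103 127 144 138 115 113 110  65  47  48  50]
 [ 55  49  56 104  93  76  77  86  98 107 103 112 105  55  46  48  50]
 [ 49  53  62 136 134 125 108  80  78  81  89 106 103  51  46  49  51]
 [ 50  52  62 122 141 146 137 130 116  72  64  81  84  47  50  50  47]
 [ 47  49  51  83 106 121 135 146 142  90  51  50  63  47  50  51  49]
 [ 46  48  48  54  60  76  99 115 132  82  50  50  50  46  50  49  52]]
```

The ring is back in its pocket (within ~1 px of before). Lifting clear.

>>> step_arm(moves=[[0,-0.05,0,0],[0,-0.15,0,0],[0,-0.3,0,0],[0,-0.5,0,0],[0,-0.7,0,0],[0,-0.8,0,0],[0,-0.8,0,0]])

```text
t: 64.65
tool_pos: [0.4392, 0.0549, 0.2494]
eef_rot: [[0.986, 0.006, -0.165], [0.165, 0.002, 0.986], [0.006, -1.0, 0.001]]
wrist_force: [0.6, -0.4, -1.1]
width: 0.036
```

```bash
python3 -c "
from w import *
s,im=snap('wrist','w30'); print(s['tool_pos'],s['wrist_force'])
h=cv2.cvtColor(im,cv2.COLOR_RGB2HSV)
# compare with pose of home: grip centreline + ring
P=[[.5267,.0695,.024],[.4283,.0535,.022],[.3987,.0487,.022]]; print('home ring,origin,tail px',proj('wrist',P,s).round(1))
blk=im.max(2)<90
for v in range(120,260,6):
    xs=np.where(blk[v,300:345])[0]+300; print(v,xs.min() if len(xs) else None,xs.max() if len(xs) else None,len(xs),im[v,320])
jaw('t31')
t=cv2.imread('pics/t31.png'); g=cv2.cvtColor(t,cv2.COLOR_BGR2HSV)
print('pred tin tops px',proj('top',[[*shk(.004,.04),.118],[*shk(.004,-.04),.118],[*shk(.010,.04),.118]]))
gr=cv2.medianBlur(cv2.cvtColor(t,cv2.COLOR_BGR2GRAY),3)[130:200,380:520]
print(cv2.HoughCircles(cv2.resize(gr,None,fx=3,fy=3),cv2.HOUGH_GRADIENT,1,60,param1=80,param2=22,minRadius=45,maxRadius=62))
"
```

```text
[0.4392 0.0549 0.2494] [ 0.5545 -0.3958 -1.1499]
home ring,origin,tail px [[320.9 235.6]
 [321.3 152. ]
 [321.5 124.3]]
120 300 344 16 [216 180  80]
126 339 344 6 [170 140  66]
132 None None 0 [205 169  75]
138 313 327 15 [66 58 49]
144 313 327 15 [67 60 50]
150 313 328 16 [70 62 51]
156 313 327 15 [72 64 53]
162 313 327 15 [70 62 52]
168 313 328 16 [70 63 52]
174 313 327 15 [68 61 51]
180 313 327 15 [66 59 50]
186 300 344 31 [63 57 49]
192 300 344 18 [171 170 162]
198 300 344 18 [169 169 160]
204 300 344 18 [170 169 161]
210 300 344 17 [170 169 161]
216 None None 0 [170 169 162]
222 307 344 3 [167 166 159]
228 312 344 4 [102  89  67]
234 308 344 5 [208 170  71]
240 307 344 13 [206 168  70]
246 310 344 25 [46 44 41]
252 300 344 11 [101 100  95]
258 300 344 45 [82 81 76]
jaw px [np.float64(166.45), np.float64(160.17), np.float64(157.39)]
pred tin tops px [[417.034  156.3888]
 [456.4147 146.3447]
 [416.1999 153.5125]]
[[[265.5  31.5  45.7]]]
```

Wrench grip: a straight 15-px strip at u 313–327, same size and direction as at the start, so it lies flat and home. Final check of tins and pad.

```bash
python3 -c "
from w import *
for n in('t26','t31'): print(n,cv2.imread('pics/'+n+'.png')[155:195,470].max(1)[:20])
s=read_state()
im=cv2.imread('pics/w30.png')
o=cv2.cvtColor(im,cv2.COLOR_BGR2HSV)
x=[];
P=[[*shk(.010,y),.118] for y in(.04,-.04)]; print('pred lid px',proj('wrist',P,s).round(0))
g=cv2.cvtColor(im,cv2.COLOR_BGR2GRAY); c=cv2.HoughCircles(cv2.medianBlur(g[170:330,0:230],5),cv2.HOUGH_GRADIENT,1,60,param1=80,param2=25,minRadius=36,maxRadius=60); print(c)
for q in c[0]:
    w=ray('wrist',q[:2]+[0,170],.118,s)[0]; d=w[:2]-SO; C,S=np.cos(SY),np.sin(SY); print('lid shaker frame',d@[C,S],d@[-S,C])
"
```

```text
t26 [210 169 125 108 104  72  50 103 173 203 213 215 211 196 154 145 197 227
 232 231]
t31 [193 152 112  99  94  66  45  94 164 189 194 194 192 176 139 128 177 211
 217 218]
pred lid px [[144. 276.]
 [ 58. 280.]]
[[[134.5 113.5  44.9]
  [ 38.5  93.5  36.9]]]
lid shaker frame 0.017848476717558733 0.029846587785930655
lid shaker frame -0.007363989949558812 -0.052416743952720064
```

```bash
python3 -c "
from w import *
_,im=snap('scene','s32')
P=[[*shk(.0105,y),.118] for y in(.04,-.04)]; pr=proj('scene',P); print('pred lid px',pr.round(1))
B=[[*shk(.0105,y),.118] for y in(.04,-.04)]
g=cv2.cvtColor(im,cv2.COLOR_RGB2GRAY)
for (u,v),y in zip(pr,(.04,-.04)):
    a=np.linspace(0,2*np.pi,13)[:-1]; c=shk(.0105,y)
    rim=np.array([[c[0]+.0335*np.cos(t),c[1]+.0335*np.sin(t),.118] for t in a]); print('pred ext',proj('scene',rim).min(0).round(1),proj('scene',rim).max(0).round(1))
    print('row',int(v),g[int(v),int(u)-22:int(u)+23]); print('col',g[int(v)-16:int(v)+34,int(u)])
"
```

```text
pred lid px [[233.2 174.9]
 [200.  170.2]]
pred ext [218.5 165.2] [247.9 185. ]
row 174 [ 74  83  87  94 105 111 121 139 144 152 157 164 166 164 166 164 162 164
 164 163 164 162 163 161 161 163 163 164 164 163 165 163 156 151 156 146
 141 147 147 150 146 145 148 146 141]
col [ 78  78  78  79  78  78  79  85 119 136 149 159 163 161 163 165 163 162
 162 162 166 166 163 149 146 154 148 131 111 105 107 113 116 117 118 115
 112 109 112 115 116 142 156 155 140 114  98  96  96  95]
pred ext [185.3 160.7] [214.6 180.1]
row 170 [151 159 162 162 165 164 166 165 165 164 162 163 161 160 164 165 164 164
 163 163 165 164 162 164 160 157 145 144 157 158 157 155 156 153 151 150
 145 135 132 129 121 107  96 118 143]
col [155 156 155 157 154 154 153 150 152 146 142 153 161 165 166 165 162 163
 163 158 156 149 125 108 110 115 122 118 112 109 118 118 116 118 120 119
 120 119 119 118 143 155 156 144 118  98  96  96  96  93]
```

Both lids match upright tins against the fence. Tin 1 is at the predicted outline. Tin 2 sits at y≈-0.065, well inside the bay. Handing in.

```bash
python3 -c "
from station import workorder
print(workorder.hand_in())"
```

```text
the job is handed in; nothing more can be done
None
```

I stood the two tins that were present in the shaker bay and ratcheted the clamp closed with the wrench. The wrench is back in its yellow tray and the job is handed in at about 65 s of simulated time. No verdict was reported.

**Last checks:**
- **Tins:** both lids project where upright tins against the fence should be. One tin has shifted along the row to about y −0.065 m, which is inside the limits.
- **Clamp:** the jaw travelled about 27 mm, which puts the hex at its stop (about 5.4 rad). The pad strip looks about 5 mm thinner, and turning moment rose to 1 N·m. Pad depth is inferred from pixels and moment, not read directly.
- **Wrench:** flat and parallel in its tray, about 2–3 mm from where it started.
- **Gripper and spanner:** the gripper is clear of everything. I kept off the spanner but did not measure it at the end.

**Slips and disagreements:**
- The first grip on the second tin slipped off its rim.
- The fingertips reached about 16 mm less far than stated, so the first wrench grips closed above the handle.
- The wrench tilted in the pads on the first try at the hex, so I re-levelled it in its tray. It tilted again on lift-off and was levelled as it was laid down.
- A circle fit on the final wrist picture put one tin lid at x 0.018 m, past the 0.016 m limit. I discounted it: the fence stops a tin at about 0.0105 m, and the scene view and the pad's position agree with that.

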